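# Put away the instrument-washing kit

### The arm

A 7-joint arm with a two-finger parallel gripper is mounted at the origin on the work surface. World frame = base frame: x ahead of the robot, y to its left, z up, the work surface at z = 0. Lengths are in m, angles in rad, forces in N, time in s.
With the tool pointing down it reaches from about 0.425 to 0.975 m from the base axis. Payload 16.7 kg.
Tool frame: the origin (TCP) lies at the very end of the fingers, on their centre line; the grasp point (between the pads) lies 19 mm behind it; x points along the fingers, z is the direction in which the jaws open and shut, and the axes are right-handed (so a half turn about x gives the same grasp; the last joint's range is limited). The gripper opens to 85 mm and grips with 20 to 120 N. Pads are 22 mm wide; open, the fingers measure 114 mm over their backs; the gripper's body (76 mm by 85 mm) begins 54 mm behind the grasp point. The pads swing forward as they close: fully open they stand 13 mm farther back than shut.
Start: joints at [-1.298, 0.426, 0.074, 1.606, -0.034, 1.111, -0.067], TCP at [0.277, 0.616, 0.231] pointing down, gripper open.
Joint ranges: [-2.85, 2.85], [-0.5, 2.14], [-1.23, 1.37], [0.21, 2.46], [-1.02, 4.16], [0.16, 2.05], [-2.73, 2.73]. Speed limits (rad/s): [1.89, 1.89, 2.39, 2.39, 3.01, 3.01, 3.01].

### API

Orientations are given as [roll, pitch, yaw] about the fixed x, y, z axes, in that order (R = Rz(yaw) Ry(pitch) Rx(roll)).
In Python, from plant import bot gives the robot as it stands.
- The arm moves only by the tool arm_command, never from a script. Its argument "steps" is a list of rows, each a list of 7 numbers: the opening, from 0 (shut) to 1 (fully open), then the shift along the tool's x, y, z in cm, then the turn, a rotation vector about the tool's x, y, z in degrees. A call has 1 to 12 rows; each row is the pose to reach, as a shift and turn from the pose measured when the call began, along the tool's axes at that moment; what a row does not reach only later rows make up. A row lasts 1/10 s, in which the tool goes at most 50 mm and 8.59 degrees, less where a joint would pass 70% of its speed; a pose out of reach is approached as far as the arm can. A call with a gripper value outside its range is refused whole. The fingers move at their own pace and stop on an object; "newtons" is the grip in N (left out, the last holds). Time passes only in rows, so rows that repeat a pose let the fingers close. It gives the time, the measured TCP pose, the force and the opening at its end, in the units of the state.
- bot.get_obs(): the state, without advancing time (a new reading comes with each control period).
- bot.snapshot(name): name is "side" or "top" or "wrist"; returns (picture, depth): 400x640x3 uint8, blue, green, red; 400x640 float32, m along the optical axis (not along the pixel's ray), 0 where there is no reading.
- bot.camera_params(name): a dict with "fx", "fy", "cx", "cy" (pixels), "dist_coeffs" ([k1, k2, p1, p2, k3] as OpenCV has them; the pictures are not rectified), "position" and "attitude" of the camera in the world. Camera axes: x right, y down, z forward; pixel columns grow to the right and rows downward; lengths in m; the calibration is good to about 2 mm. A picture is of the moment at which its call begins: read the wrist's pose just before it. camera_params takes no time and is no camera call; for the wrist camera it gives the pose at the moment of the call.
- bot.hand_in(): hands the job in, once; it reports no verdict.
The state is a dict: "t": time; "joint_positions": joint angles; "joint_velocities": joint speeds; "joint_efforts": joint torques, N m; "tool_pos": TCP position; "ee_rot": TCP orientation; "contact_force": force on the tool from outside, world axes, zero at the start; "ft_torque": the same for the moment, N m; "width": opening from 0.0 (shut) to 1.0 (fully open).
Only numpy, scipy, OpenCV 4.12 (cv2) and the standard library are available. Lean on these libraries where they do the work, as an engineer would, in place of code of your own. Each camera call takes 0.05 s, during which the arm holds its last target.

### The job

Put the clean washing kit away. Lift each wash basket that is there off its drying peg and hang them all on the one long storage hook, largest first, each pushed right back with its open side facing out, so that the first sits against the hook's collar and each smaller basket nests in the mouth of the one before. Lay the retractor and the spatula each fully down into its own cut-out in the shadow tray, and do not disturb the bottle, the tub or the glove box.

Things in the scene. Friction and masses are not known exactly. Their poses are not given: they have to be found in the camera images.
- basket_large: Largest steel wash basket, about 200 g, may be absent. Its hanging sleeve, centre at z 129 over the origin, is 24 (x) x 38 (y) x 40 high, hole along x 22 wide, 26 high; grip its y sides from above. Below, an open box 96 (y) x 84 high x 50 deep, walls 3, x -26 to 24, centre z 42, open to -x, joined by a strip 22 wide at x -12 to -8. Hangs upright, sleeve centre 9 below the bar's centre line.
- basket_middle: Middle-sized steel wash basket, about 150 g, may be absent. Its hanging sleeve, centre at z 129 over the origin, is 24 (x) x 38 (y) x 40 high, hole along x 22 wide, 26 high; grip its y sides from above. Below, an open box 74 (y) x 62 high x 46 deep, walls 3, x -26 to 20, centre z 42, open to -x, joined by a strip 22 wide at x -12 to -8. Hangs upright, sleeve centre 9 below the bar's centre line.
- basket_small: Smallest steel wash basket, about 110 g, may be absent. Its hanging sleeve, centre at z 129 over the origin, is 24 (x) x 38 (y) x 40 high, hole along x 22 wide, 26 high; grip its y sides from above. Below, an open box 52 (y) x 42 high x 42 deep, walls 3, x -26 to 16, centre z 42, open to -x, joined by a strip 22 wide at x -12 to -8. Hangs upright, sleeve centre 9 below the bar's centre line.
- drying_stand: Fixed white stand. Origin on the counter under its rail's front face. Rail 360 (y), x 0 to 20, posts at y +-170, 215 high. Steel pegs to -x at y -110, 0, 110: bars 12 wide, 8 high, centre line z 205, to x -48, last 8 turned up 8. A basket on each (any order), axes parallel to the stand's, origin at x -17 to -27, z 67. To come off: raise 9 to 16, then draw out to -x.
- hook_stand: Fixed white stand of the long storage hook. Origin on the counter under the front face of the hook's collar; x points away from the robot and the hook points to -x. Base plate x -20 to 95, y -45 to 45, 12 high; upright at x 55 to 77, y -15 to 15, 215 high.
- hook_collar (a point): Bar's centre line at the collar's front face (34 x 24 stop), z 205; axes as hook_stand. Bar 12 wide, 8 high, runs level 108 to -x, last 8 turned up 8. A sleeve passes the tip with its centre 4 above the line, hangs 9 below. Home, axes parallel: first centre at x -12, each next 24 further to -x, sleeves touching, boxes nested 18 to 22 deep with 7 to spare round: so lower near the tip, then slide home.
- tray: Fixed grey shadow tray, 196 (x) x 140 (y) x 12 high, origin under its centre. Two cut-outs 8 deep, dark floor 4 above the counter, each the outline of its tool with 3 to spare all round, both long ways along the tray's x.
- pocket_retractor (a point): Floor of the retractor's L-shaped cut-out: where the retractor's origin belongs; its axes (the tray's) are those the seated retractor must have.
- pocket_spatula (a point): Floor of the spatula's T-shaped cut-out: where the spatula's origin belongs; its axes (the tray's) are those the seated spatula must have.
- retractor: Steel L-shaped retractor, loose, about 140 g, 18 thick, lying flat on the drain mat. Origin: underside, middle of its straight bar (150 along x, 16 wide); the blade, 16 wide (x 59 to 75), sticks out 44 to +y from the bar's side at the +x end. Centre of mass at x 15, y 7. In its cut-out the upper 10 stand proud.
- spatula: Steel spatula, loose, about 130 g, lying flat on the drain mat. Origin: underside, middle of its 160 length. Handle 14 wide, 18 thick, x -80 to 25; flat blade 44 wide, 6 thick, x 25 to 80. Centre of mass at x 3. In its cut-out the handle's upper 10 stand proud and the blade lies 2 below the tray's top.
- drain_mat: Fixed white drain mat, 160 (x) x 430 (y), 3 thick, on the counter; origin under its centre.
- bottle: Bystander: clear bottle, 64 across, 170 high, origin under it.
- tub: Bystander: white tub, 100 across, 100 high, origin under it.
- glove_box: Bystander: cardboard box 60 x 120 x 70 high, origin under it.
There are look-alikes about, which are no part of the job. What is shaped like the basket_small but orange or purple is not meant.

How it is judged:
On the way, in this order (a step that is already met when the one before it is completed fails the run):
1. the largest basket, if there, hangs on the storage hook, home against the collar (y of basket_large in the frame of hook_collar between -0.012 and 0.012 m and z of basket_large in the frame of hook_collar between -0.144 and -0.132 m and angle between basket_large's own z axis and vertical below 0.15 rad and x of basket_large in the frame of hook_collar above -0.02 m), for 0.2 s.
2. the middle basket, if there, hangs on the hook, nested in the largest (or against the collar if there is no largest) (y of basket_middle in the frame of hook_collar between -0.012 and 0.012 m and z of basket_middle in the frame of hook_collar between -0.144 and -0.132 m and angle between basket_middle's own z axis and vertical below 0.15 rad and x of basket_middle in the frame of basket_large below -0.018 m and (x of basket_middle in the frame of hook_collar above -0.02 m or x of basket_middle in the frame of basket_large above -0.033 m)), for 0.2 s.
3. the smallest basket, if there, hangs on the hook, nested in the basket before it (y of basket_small in the frame of hook_collar between -0.012 and 0.012 m and z of basket_small in the frame of hook_collar between -0.144 and -0.132 m and angle between basket_small's own z axis and vertical below 0.15 rad and x of basket_small in the frame of basket_large below -0.018 m and x of basket_small in the frame of basket_middle below -0.018 m and (x of basket_small in the frame of basket_large above -0.033 m or x of basket_small in the frame of basket_middle above -0.033 m)), for 0.2 s.
At the end, for the whole second after the job is handed in: Baskets hang still, upright (0.15 rad) on the storage hook, large to small from the collar, the first within 8 mm of it, each next sleeve within 9 mm of the one behind; both tools lie still at the bottom of their own cut-outs (8 mm across, 4 mm in height, 0.1 rad) (all of step 1 and all of step 2 and all of step 3 and horizontal distance between retractor and pocket_retractor below 0.008 m and z of retractor in the frame of pocket_retractor below 0.004 m and angle between the x axis of retractor and the x axis of pocket_retractor, either way round below 0.1 rad and angle between each of retractor, spatula's own z axis and vertical below 0.08 rad and horizontal distance between spatula and pocket_spatula below 0.008 m and z of spatula in the frame of pocket_spatula below 0.004 m and angle between the x axis of spatula and the x axis of pocket_spatula, either way round below 0.1 rad and linear speed of each of basket_large, basket_middle, basket_small, retractor, spatula below 0.03 m/s); the robot touches nothing.
It fails at once if the bottle is shoved more than 3 cm or knocked over (distance of bottle from where it was at the start of the episode above 0.03 m or angle between bottle's own z axis and vertical above 0.4 rad).
It fails at once if the tub is shoved more than 3 cm or knocked over (distance of tub from where it was at the start of the episode above 0.03 m or angle between tub's own z axis and vertical above 0.4 rad).
It fails at once if the glove box is shoved more than 3 cm or knocked over (distance of glove_box from where it was at the start of the episode above 0.03 m or angle between glove_box's own z axis and vertical above 0.4 rad).
Of basket_large, basket_middle, basket_small only 2 to 3 are there at a start; the rules pass over those that are not, and their reading is None.
At some moment in a run one of retractor, spatula may be knocked a few centimetres aside while the robot is not near it.
It also fails if it takes over 210 s, if anything falls off the work surface, if the arm or the gripper's body presses on something with over 40 N, if the wrist force passes 120 N, or if a joint passes its speed limit or range.

## Working session

There is one attempt and no reset: what is moved stays moved. The work goes in short steps, Python scripts to look and compute and a tool call to move; the robot and the scene stay as the last step left them, time stands still between calls to the robot, and variables do not carry over. Pictures are saved under pics/ and viewed, and the job is handed in when it is done.

Besides the shell and the picture viewer there is one more tool, called after ">>>" as name([rows], argument=value, ...), one row to a line, values as JSON. arm_command: Moves the arm, as the interface text tells. Its arguments: {"type":"object","properties":{"steps":{"type":"array","items":{"type":"array","items":{"type":"number"}}},"newtons":{"type":"number"}},"required":["steps"]}

```bash
ls; mkdir -p pics; python3 - <<'E'
from plant import bot
import cv2
o=bot.get_obs()
print(o)
for n in ['side','top','wrist']:
    print(n,bot.camera_params(n))
    p,d=bot.snapshot(n)
    cv2.imwrite(f'pics/{n}0.png',p)
    import numpy as np; np.save(f'pics/{n}0.npy',d)
E
```

```text
pics
{'t': 0.0, 'joint_positions': array([-1.29749659,  0.42674481,  0.07386168,  1.60659965, -0.03412642,
        1.11083789, -0.067119  ]), 'joint_velocities': array([ 9.91612486e-05, -1.66825857e-03,  4.57027567e-04, -9.91147991e-04,
       -9.41316678e-04,  5.52294485e-04,  5.55091404e-04]), 'joint_efforts': array([-1.93942792e-04, -9.49817133e+01,  3.76096308e+00, -4.63541150e+01,
        1.91968406e-02,  9.51399095e-03, -5.33623211e-05]), 'tool_pos': array([0.27681739, 0.61516959, 0.23060563]), 'ee_rot': array([-3.0814765 ,  1.56946644, -1.93355192]), 'contact_force': array([-0.35925678,  0.19075531, -1.14244277]), 'ft_torque': array([0.0157056 , 0.03349982, 0.01473031]), 'width': 0.9964987457640663}
side {'fx': 361.27414510817295, 'fy': 361.27414510817295, 'cx': 321.35733336064607, 'cy': 197.6297092302729, 'dist_coeffs': array([-0.04088117,  0.        ,  0.        ,  0.        ,  0.        ]), 'position': array([ 0.44774775, -0.58651397,  0.79075431]), 'attitude': array([-2.37567981, -0.01984016, -0.12058942])}
top {'fx': 513.758313317379, 'fy': 513.758313317379, 'cx': 323.20063440150216, 'cy': 201.56188118187018, 'dist_coeffs': array([-0.02826298,  0.        ,  0.        ,  0.        ,  0.        ]), 'position': array([0.2545292 , 0.03056466, 1.58340882]), 'attitude': array([-2.94144063,  0.00312596, -1.57235185])}
wrist {'fx': 302.6517403498427, 'fy': 302.6517403498427, 'cx': 323.93943037006795, 'cy': 205.27732780169623, 'dist_coeffs': array([-0.04533425,  0.        ,  0.        ,  0.        ,  0.        ]), 'position': array([0.21342515, 0.64361556, 0.37269606]), 'attitude': array([2.86368327e+00, 8.80545228e-04, 1.14830795e+00])}
```

View pics/side0.png

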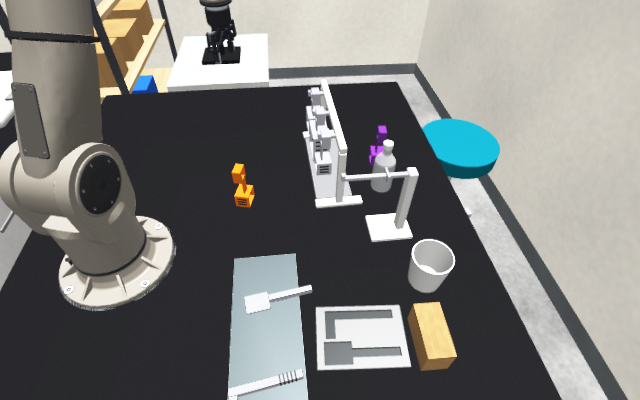

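View pics/top0.png

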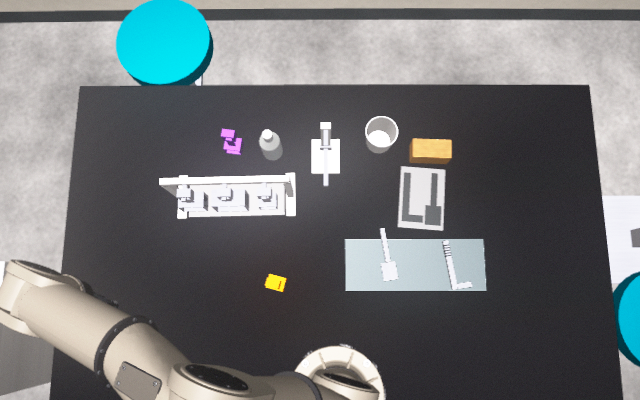

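View pics/wrist0.png

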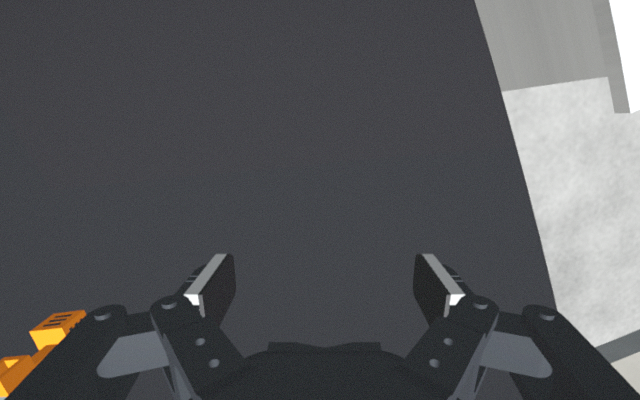

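```bash
cat > h.py <<'E'
import numpy as np, cv2
from scipy.spatial.transform import Rotation as Ro
def rpy(a): return Ro.from_euler('xyz',a).as_matrix()
def K(c): return np.array([[c['fx'],0,c['cx']],[0,c['fy'],c['cy']],[0,0,1]])
def rays(c,uv):
    uv=np.asarray(uv,float).reshape(-1,1,2)
    n=cv2.undistortPoints(uv,K(c),c['dist_coeffs']).reshape(-1,2)
    return np.c_[n,np.ones(len(n))]
def onplane(c,uv,z):
    d=rays(c,uv)@rpy(c['attitude']).T; p=np.asarray(c['position'])
    return p+d*((z-p[2])/d[:,2])[:,None]
def withdepth(c,uv,dep):
    uv=np.asarray(uv,float).reshape(-1,2)
    return np.asarray(c['position'])+(rays(c,uv)*np.asarray(dep).reshape(-1,1))@rpy(c['attitude']).T
def proj(c,P):
    R=rpy(c['attitude']); P=np.asarray(P,float).reshape(-1,3)
    rv=cv2.Rodrigues(R.T)[0]; t=-R.T@np.asarray(c['position'])
    return cv2.projectPoints(P,rv,t,K(c),c['dist_coeffs'])[0].reshape(-1,2)
def cloud(c,d):
    v,u=np.mgrid[0:400,0:640]
    P=withdepth(c,np.c_[u.ravel(),v.ravel()],d.ravel()).reshape(400,640,3); P[d==0]=np.nan
    return P
E
python3 - <<'E'
from h import *
from plant import bot
p=cv2.imread('pics/top0.png'); 
cv2.imwrite('pics/topA.png',cv2.resize(p[160:225,150:350],None,fx=4,fy=4,interpolation=cv2.INTER_CUBIC))
cv2.imwrite('pics/topB.png',cv2.resize(p[110:300,300:500],None,fx=3,fy=3,interpolation=cv2.INTER_CUBIC))
p=cv2.imread('pics/side0.png'); 
cv2.imwrite('pics/sideA.png',cv2.resize(p[70:250,290:440],None,fx=3.3,fy=3.3,interpolation=cv2.INTER_CUBIC))
c=bot.camera_params('top'); d=np.load('pics/top0.npy'); P=cloud(c,d)
for u,v in [(185,183),(165,183),(295,183),(226,196),(325,180),(422,200),(415,245),(388,272),(280,284),(325,150),(450,270)]:
    print((u,v),P[v,u].round(3))
E
```

```text
(185, 183) [0.586 0.415 0.211]
(165, 183) [0.585 0.469 0.215]
(295, 183) [0.633 0.124 0.01 ]
(226, 196) [0.547 0.299 0.219]
(325, 180) [0.595 0.029 0.204]
(422, 200) [ 0.579 -0.275  0.003]
(415, 245) [ 0.438 -0.248  0.003]
(388, 272) [ 0.355 -0.162  0.009]
(280, 284) [0.316 0.159 0.094]
(325, 150) [0.679 0.029 0.211]
(450, 270) [ 0.359 -0.348  0.024]
```

View pics/topA.png

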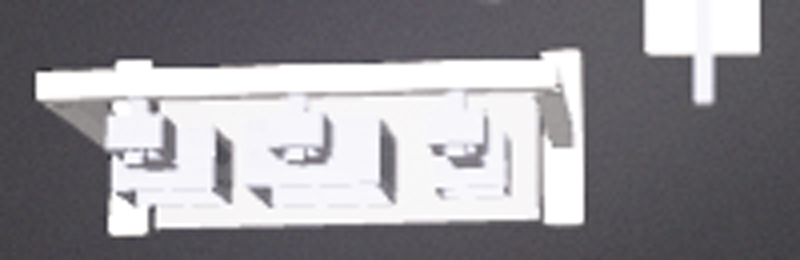

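View pics/topB.png

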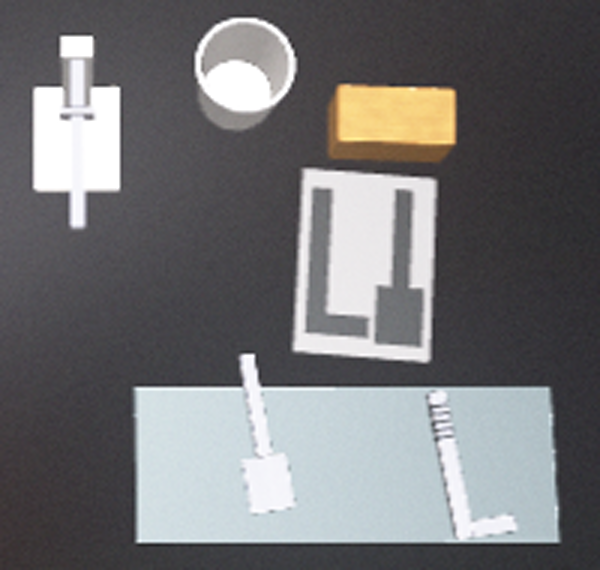

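View pics/sideA.png

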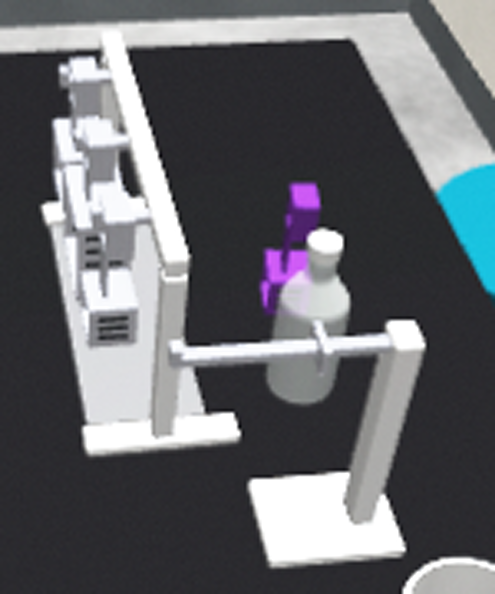

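```bash
cat >> h.py <<'E'
def show(bot,pos,jaw,op=None):
    """print row to reach TCP pos with tool x down and jaws (tool z) along angle jaw (mod pi) in xy"""
    o=bot.get_obs(); R=rpy(o['ee_rot']); best=None
    for k in range(-2,3):
        a=jaw+k*np.pi; z=np.array([np.cos(a),np.sin(a),0]); x=np.array([0,0,-1.]); y=np.cross(z,x)
        T=np.c_[x,y,z]; rv=Ro.from_matrix(R.T@T).as_rotvec(degrees=True)
        if best is None or np.linalg.norm(rv)<np.linalg.norm(best): best=rv
    s=R.T@(np.asarray(pos)-o['tool_pos'])*100
    print('t',round(o['t'],2),'tcp',o['tool_pos'].round(4),'row',s.round(2),best.round(2))
def state(bot):
    o=bot.get_obs(); R=rpy(o['ee_rot']); print('t',round(o['t'],2),'tcp',o['tool_pos'].round(4),'R',R.round(3).tolist(),'w',round(o['width'],3),'F',o['contact_force'].round(1),'q',o['joint_positions'].round(2))
E
python3 - <<'E'
from h import *
from plant import bot
state(bot)
c=bot.camera_params('top'); d=np.load('pics/top0.npy'); P=cloud(c,d)
S=P[160:225,150:350]; m=(S[...,2]>0.2)&(S[...,2]<.24)
pp=S[m]; print(len(pp), np.percentile(pp[:,2],[1,10,50,90,99]).round(4))
im=np.nan_to_num(S[...,2]); im=(np.clip((im-.15)/.08,0,1)*255).astype(np.uint8)
cv2.imwrite('pics/z1.png',cv2.resize(im,None,fx=4,fy=4,interpolation=cv2.INTER_NEAREST))
S=P[110:200,300:350]; im=np.nan_to_num(S[...,2]); im=(np.clip((im-.15)/.08,0,1)*255).astype(np.uint8)
cv2.imwrite('pics/z2.png',cv2.resize(im,None,fx=6,fy=6,interpolation=cv2.INTER_NEAREST))
E
```

```text
t 0.15 tcp [0.2769 0.6153 0.2308] R [[-0.0, -0.912, 0.41], [-0.001, 0.41, 0.912], [-1.0, -0.0, -0.001]] w 0.999 F [ 0.5 -0.7  0.5] q [-1.3   0.43  0.07  1.61 -0.03  1.11 -0.07]
1676 [0.2008 0.2063 0.2129 0.2174 0.2203]
```

View pics/z1.png

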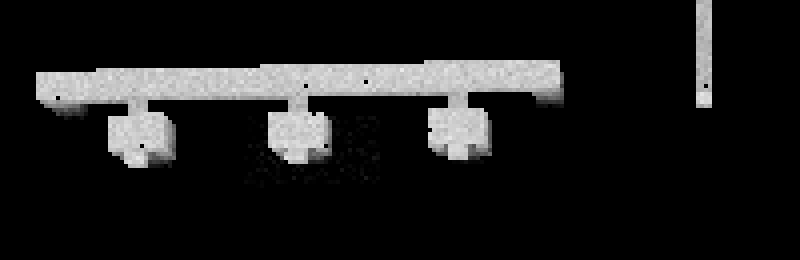

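View pics/z2.png

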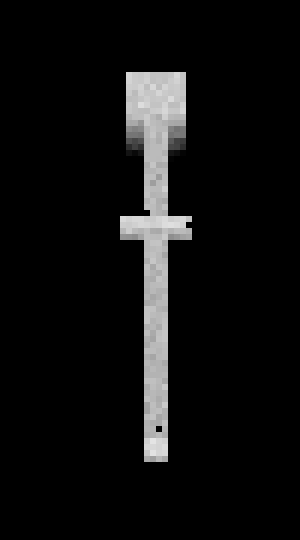

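```bash
python3 - <<'E'
from h import *
from plant import bot
c=bot.camera_params('top'); d=np.load('pics/top0.npy'); P=cloud(c,d)
V,U=np.mgrid[0:400,0:640]
print('posts/rail')
rail=(P[...,2]>.205)&(P[...,2]<.225)&(V<187)&(V>172)&(U<300)&(U>155)
# rail center per column using pixel rays onto 0.215
cols=np.arange(165,286); e=[]
for u in cols:
    vs=np.where(rail[:,u])[0]
    if len(vs): e.append((u,vs.min()-.5,vs.max()+.5))
e=np.array(e)
b=onplane(c,e[:,[0,1]],.215)
A=np.polyfit(b[:,1],b[:,0],1); print('rear edge fit slope',A, 'yaw',-np.arctan(A[0]))
for (u0,u1,v0,v1) in [(176,195,187,199),(216,235,187,199),(256,275,186,197)]:
    m=np.zeros_like(rail); m[v0:v1,u0:u1]=True
    m&=(P[...,2]>.208)&(P[...,2]<.225)
    # exclude peg tip: keep columns
    vs,us=np.where(m)
    q=onplane(c,np.c_[us,vs],.216)
    row=[ (v,us[vs==v].min(),us[vs==v].max()) for v in sorted(set(vs))]
    print(row)
    w=[(a,b_) for v,a,b_ in row if b_-a>9]
    uc=np.mean([(a+b_)/2 for a,b_ in w]); 
    print('yc',onplane(c,[[uc,np.mean(vs)]],.216).round(4), 'xmean', q[:,0].mean().round(4))
m=(P[...,2]>.195)&(P[...,2]<.23)&(U>310)&(U<340)&(V>115)&(V<195)
for v in range(120,190):
    us=np.where(m[v])[0]
    if len(us): print(v,us.min(),us.max(),onplane(c,[[us.mean(),v]],.209)[0].round(4),end=' | ')
E
```

```text
posts/rail
rear edge fit slope [-0.02248596  0.612063  ] yaw 0.022482174160909803
[(np.int64(187), np.int64(183), np.int64(185)), (np.int64(188), np.int64(184), np.int64(190)), (np.int64(189), np.int64(177), np.int64(191)), (np.int64(190), np.int64(177), np.int64(190)), (np.int64(191), np.int64(177), np.int64(190)), (np.int64(192), np.int64(177), np.int64(190)), (np.int64(193), np.int64(177), np.int64(190)), (np.int64(194), np.int64(177), np.int64(190)), (np.int64(195), np.int64(177), np.int64(190)), (np.int64(196), np.int64(177), np.int64(190)), (np.int64(197), np.int64(177), np.int64(187)), (np.int64(198), np.int64(181), np.int64(185))]
yc [[0.5577 0.4166 0.216 ]] xmean 0.5577
[(np.int64(187), np.int64(223), np.int64(226)), (np.int64(188), np.int64(217), np.int64(230)), (np.int64(189), np.int64(217), np.int64(230)), (np.int64(190), np.int64(217), np.int64(230)), (np.int64(191), np.int64(217), np.int64(230)), (np.int64(192), np.int64(217), np.int64(230)), (np.int64(193), np.int64(217), np.int64(230)), (np.int64(194), np.int64(217), np.int64(230)), (np.int64(195), np.int64(217), np.i
[... 2451 characters left out ...]
] | 168 324 327 [0.6281 0.0279 0.209 ] | 169 324 327 [0.6252 0.0279 0.209 ] | 170 324 327 [0.6224 0.0279 0.209 ] | 171 324 327 [0.6195 0.0279 0.209 ] | 172 324 327 [0.6167 0.0279 0.209 ] | 173 324 327 [0.6138 0.028  0.209 ] | 174 324 327 [0.611 0.028 0.209] | 175 324 327 [0.6081 0.028  0.209 ] | 176 324 327 [0.6053 0.028  0.209 ] | 177 324 327 [0.6024 0.028  0.209 ] | 178 324 327 [0.5996 0.028  0.209 ] | 179 324 327 [0.5968 0.028  0.209 ] | 180 324 327 [0.5939 0.028  0.209 ] | 181 324 327 [0.5911 0.0285 0.209 ] | 182 324 327 [0.5883 0.028  0.209 ] | 183 324 327 [0.5854 0.028  0.209 ] | 184 324 327 [0.5826 0.028  0.209 ] | 185 324 327 [0.5798 0.028  0.209 ] | 186 324 327 [0.577 0.028 0.209] |
```

```bash
python3 - <<'E'
from h import *
from plant import bot
show(bot,[.5585,.3066,.30],np.pi/2+.0225)
E
```

```text
t 0.15 tcp [0.2769 0.6153 0.2308] row [ -6.9  -38.35 -16.6 ] [-2.552e+01 -6.000e-02 -1.000e-02]
```

>>> arm_command([
  [1,-6.9,0,0,0,0,0],
  [1,-6.9,-4.8,-2.1,-4,0,0],
  [1,-6.9,-9.6,-4.2,-8,0,0],
  [1,-6.9,-14.4,-6.2,-12,0,0],
  [1,-6.9,-19.2,-8.3,-16,0,0],
  [1,-6.9,-24,-10.4,-20,0,0],
  [1,-6.9,-28.8,-12.5,-25.5,0,0],
  [1,-6.9,-33.6,-14.5,-25.5,0,0],
  [1,-6.9,-38.35,-16.6,-25.5,0,0],
  [1,-6.9,-38.35,-16.6,-25.5,0,0],
  [1,-6.9,-38.35,-16.6,-25.5,0,0],
  [1,-6.9,-38.35,-16.6,-25.5,0,0],
])

```text
t: 1.35
tool_pos: [0.5583, 0.3066, 0.2996]
ee_rot: [2.338, 1.569, -2.353]
contact_force: [-0.1, 1.2, -0.0]
width: 1.001
```

```bash
python3 - <<'E'
from h import *
from plant import bot
state(bot)
show(bot,[.5585,.3066,.182],np.pi/2+.0225)
c=bot.camera_params('wrist'); p,d=bot.snapshot('wrist'); cv2.imwrite('pics/w1.png',p); np.save('pics/w1.npy',d)
import pickle; pickle.dump(c,open('pics/w1.pkl','wb'))
E
```

```text
t 1.35 tcp [0.5583 0.3066 0.2996] R [[-0.001, -1.0, -0.022], [-0.001, -0.022, 1.0], [-1.0, 0.001, -0.001]] w 1.001 F [-0.1  1.2 -0. ] q [-0.74  0.32  0.18  1.62 -0.06  1.21  1.04]
t 1.35 tcp [0.5583 0.3066 0.2996] row [11.76 -0.03  0.02] [-0.05 -0.06 -0.06]
```

View pics/w1.png

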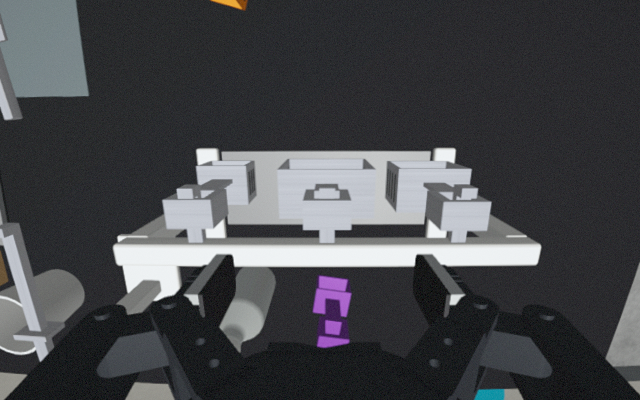

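Candidates: small (228,180), large (327,185), middle (430,180) on the pegs. Look-alikes: purple (335,310) and orange (228,3). The centre basket has the widest box, so it is the large one, and I take it first.

>>> arm_command([
  [0.8,4,0,0,0,0,0],
  [0.8,7,0,0,0,0,0],
  [0.8,9.5,0,0,0,0,0],
  [0.8,11.5,0,0,0,0,0],
  [0.8,11.8,0,0,0,0,0],
  [0.8,11.8,0,0,0,0,0],
])

```text
t: 2.0
tool_pos: [0.557, 0.3082, 0.1817]
ee_rot: [2.053, 1.569, -2.635]
contact_force: [0.8, -0.5, 0.2]
width: 0.796
```

```bash
python3 - <<'E'
from h import *
from plant import bot
state(bot)
p,d=bot.snapshot('wrist'); cv2.imwrite('pics/w2.png',p)
E
```

```text
t 2.0 tcp [0.557  0.3082 0.1817] R [[-0.002, -1.0, -0.025], [-0.001, -0.025, 1.0], [-1.0, 0.002, -0.001]] w 0.796 F [ 0.8 -0.5  0.2] q [-0.73  0.41  0.16  1.75 -0.08  0.99  1.06]
```

View pics/w2.png

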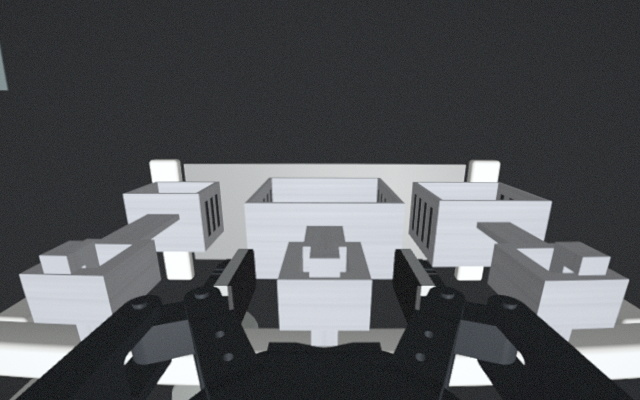

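The fingers straddle the large basket's sleeve (325,290), with pads at (238,275) and (412,275). Next I close.

>>> arm_command([
  [0.3,0,0,0,0,0,0],
  [0.3,0,0,0,0,0,0],
  [0.3,0,0,0,0,0,0],
  [0.3,0,0,0,0,0,0],
  [0.3,0,0,0,0,0,0],
  [0.3,0,0,0,0,0,0],
], newtons=40)

```text
t: 2.65
tool_pos: [0.5579, 0.3088, 0.1838]
ee_rot: [-0.582, 1.569, 1.013]
contact_force: [-2.3, 1.4, 5.2]
width: 0.438
```

>>> arm_command([
  [0,0,0,0,0,0,0],
  [0,0,0,0,0,0,0],
  [0,-0.6,0,0,0,0,0],
  [0,-1.2,0,0,0,0,0],
  [0,-1.2,0,0,0,0,0],
  [0,-1.2,0,0,0,0,0],
])

```text
t: 3.25
tool_pos: [0.558, 0.3089, 0.1962]
ee_rot: [-0.696, 1.569, 0.899]
contact_force: [-0.4, -0.0, -2.5]
width: 0.437
```

```bash
python3 - <<'E'
from h import *
from plant import bot
state(bot)
p,d=bot.snapshot('wrist'); cv2.imwrite('pics/w3.png',p)
E
```

```text
t 3.25 tcp [0.558  0.3089 0.1962] R [[0.001, -1.0, -0.024], [0.002, -0.024, 1.0], [-1.0, -0.001, 0.002]] w 0.437 F [-0.4 -0.  -2.5] q [-0.73  0.4   0.16  1.74 -0.08  1.01  1.05]
```

View pics/w3.png

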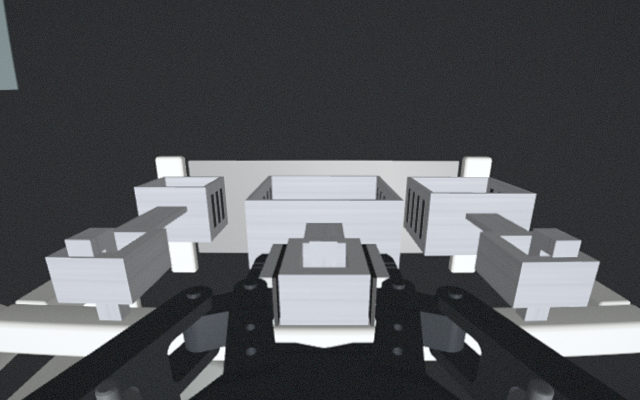

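The large basket is gripped and lifted. The peg is visible inside the sleeve at (323,250). Next I draw it out.

>>> arm_command([
  [0,0,1,0,0,0,0],
  [0,0,2.2,0,0,0,0],
  [0,0,3.5,0,0,0,0],
  [0,0,5,0,0,0,0],
  [0,0,7,0,0,0,0],
  [0,0,9,0,0,0,0],
  [0,0,9,0,0,0,0],
  [0,0,9,0,0,0,0],
])

```text
t: 4.1
tool_pos: [0.4673, 0.3069, 0.1962]
ee_rot: [-0.638, 1.568, 0.958]
contact_force: [-0.3, 0.3, -1.1]
width: 0.44
```

```bash
python3 - <<'E'
from h import *
from plant import bot
state(bot)
c=bot.camera_params('wrist');p,d=bot.snapshot('wrist'); cv2.imwrite('pics/w4.png',p)
P=cloud(c,d)
for u,v in [(325,280),(300,280),(350,280),(325,305)]: print(u,v,P[v,u].round(4))
p,d=bot.snapshot('side'); cv2.imwrite('pics/s4.png',cv2.resize(p[60:260,250:450],None,fx=3,fy=3))
show(bot,[.47,.1,.196],np.pi/2)
E
```

```text
t 4.1 tcp [0.4673 0.3069 0.1962] R [[0.001, -1.0, -0.025], [0.002, -0.025, 1.0], [-1.0, -0.001, 0.002]] w 0.44 F [-0.3  0.3 -1.1] q [-0.82  0.27  0.14  1.91 -0.05  0.96  0.95]
325 280 [0.4614 0.3069 0.2271]
300 280 [0.4612 0.2966 0.2278]
350 280 [nan nan nan]
325 305 [0.4727 0.3072 0.2279]
t 4.2 tcp [0.4681 0.3067 0.196 ] row [ -0.03   0.32 -20.66] [1.4  0.09 0.08]
```

View pics/w4.png

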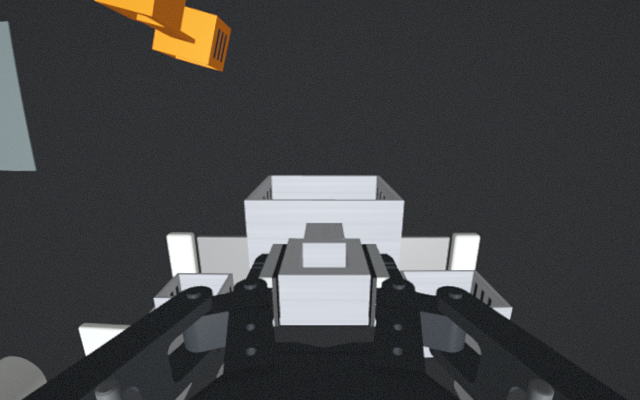

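View pics/s4.png

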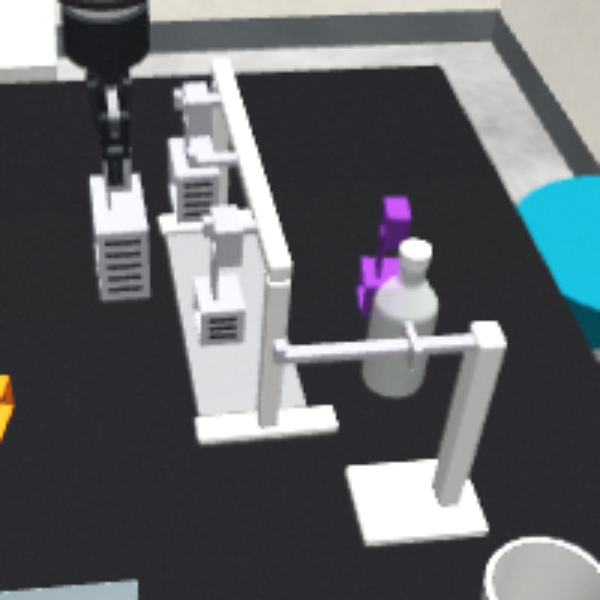

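```bash
python3 - <<'E'
from h import *
from plant import bot
state(bot)
c=bot.camera_params('wrist');p,d=bot.snapshot('wrist');P=cloud(c,d)
for v in range(236,336,6): print(v,P[v,312].round(4),P[v,340].round(4),p[v,312],p[v,340])
print(c['position'])
print(onplane(c,[[285,278],[370,278],[280,322],[370,322]],.228).round(4))
cv2.imwrite('pics/w5.png',cv2.resize(p[200:350,230:420],None,fx=4,fy=4,interpolation=cv2.INTER_CUBIC))
E
```

```text
t 4.2 tcp [0.4681 0.3067 0.196 ] R [[0.001, -1.0, -0.024], [0.002, -0.024, 1.0], [-1.0, -0.001, 0.002]] w 0.436 F [-0.2 -0.4 -2. ] q [-0.82  0.27  0.14  1.91 -0.05  0.96  0.95]
236 [0.4594 0.2998 0.1859] [0.4593 0.3149 0.1852] [117 116 113] [116 114 114]
242 [0.4598 0.3001 0.193 ] [0.4599 0.3146 0.192 ] [145 142 138] [145 141 138]
248 [0.4623 0.3002 0.1951] [0.4622 0.3146 0.1944] [223 216 213] [224 217 212]
254 [0.4656 0.3002 0.1952] [0.4655 0.3147 0.1947] [227 219 216] [225 218 213]
260 [0.4688 0.3003 0.1955] [0.4688 0.3148 0.1948] [225 217 214] [225 218 214]
266 [0.473  0.3003 0.1941] [0.4719 0.3149 0.1955] [213 206 202] [214 207 203]
272 [0.4595 0.3012 0.2255] [0.4593 0.3128 0.2254] [117 115 113] [114 114 112]
278 [0.4611 0.3013 0.2275] [0.4613 0.3128 0.2268] [220 213 208] [221 213 210]
284 [0.4637 0.3014 0.2279] [0.4638 0.3129 0.2272] [225 216 212] [226 218 214]
290 [0.4662 0.3014 0.2284] [0.4664 0.313  0.2276] [229 220 217] [226 218 214]
296 [0.4698 0.3014 0.2271] [0.4692 0.3131 0.2276] [226 217 213] [224 216 213]
302 [0.4725 0.3015 0.2275] [0.4725 0.3133 0.2271] [224 217 213] [223 215 211]
308 [0.4752 0.3015 0.2278] [0.4749 0.3133 0.2277] [226 217 213] [225 217 211]
314 [0.4783 0.3015 0.2275] [0.4778 0.3134 0.2278] [226 218 214] [224 217 213]
320 [0.4815 0.3016 0.2273] [0.4811 0.3136 0.2275] [221 214 210] [221 214 210]
326 [ 6.620e-01  2.958e-01 -3.000e-04] [ 6.611e-01  3.328e-01 -3.000e-04] [50 45 45] [45 41 38]
332 [ 0.6721  0.2959 -0.001 ] [ 0.671   0.3333 -0.0007] [53 48 44] [55 55 51]
[0.39839662 0.3044588  0.33794134]
[[0.4611 0.2903 0.228 ]
 [0.4603 0.325  0.228 ]
 [0.4824 0.2879 0.228 ]
 [0.4815 0.3265 0.228 ]]
```

View pics/w5.png

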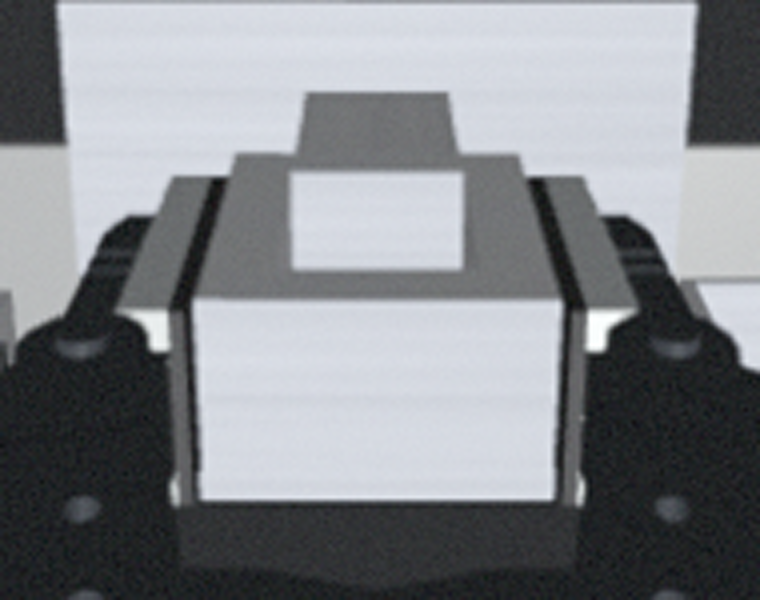

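>>> arm_command([
  [0,-0.15,0.3,-3,0.7,0,0],
  [0,-0.15,0.3,-7,1.4,0,0],
  [0,-0.15,0.3,-11,1.4,0,0],
  [0,-0.15,0.3,-15,1.4,0,0],
  [0,-0.15,0.3,-18,1.4,0,0],
  [0,-0.15,0.3,-18,1.4,0,0],
  [0,-0.15,0.3,-18,1.4,0,0],
])

```text
t: 4.95
tool_pos: [0.4701, 0.1261, 0.1973]
ee_rot: [-0.792, 1.569, 0.777]
contact_force: [0.3, -0.0, -2.3]
width: 0.438
```

```bash
python3 - <<'E'
from h import *
from plant import bot
state(bot)
c=bot.camera_params('wrist');p,d=bot.snapshot('wrist');P=cloud(c,d)
cv2.imwrite('pics/w6.png',p)
np.save('pics/w6.npy',P)
c=bot.camera_params('wrist')
show(bot,[.51,.0275,.1975],np.pi/2)
E
```

```text
t 4.95 tcp [0.4701 0.1261 0.1973] R [[0.002, -1.0, 0.002], [0.002, 0.002, 1.0], [-1.0, -0.002, 0.002]] w 0.438 F [ 0.3 -0.  -2.3] q [-0.61  0.15  0.24  2.07 -0.05  0.92  1.22]
t 5.0 tcp [0.47   0.127  0.1972] row [-0.04 -4.01 -9.94] [-0.04  0.09  0.08]
```

View pics/w6.png

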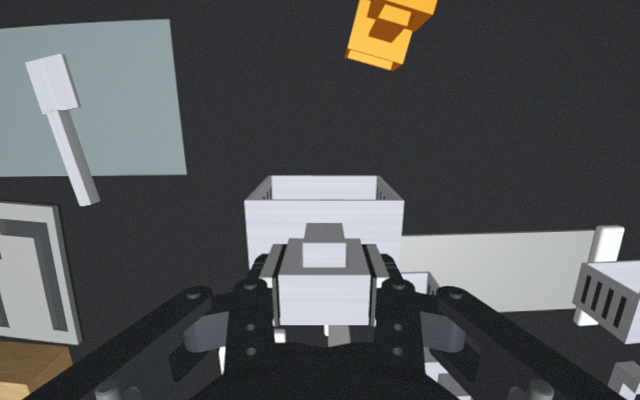

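```bash
python3 - <<'E'
from h import *
import pickle
c=pickle.load(open('pics/w1.pkl','rb')); d=np.load('pics/w1.npy'); P=cloud(c,d)
m=(P[...,2]>.212)&(P[...,2]<.221)
V,U=np.mgrid[0:400,0:640]
for n,(u0,u1,v0,v1) in dict(small=(150,245,185,236),large=(290,365,185,236),mid=(420,500,185,236)).items():
    k=m&(U>u0)&(U<u1)&(V>v0)&(V<v1)
    # top face pixels
    r=[];
    for v in range(v0,v1):
        us=np.where(k[v])[0]
        if len(us)>25: a=onplane(c,[[us.min()-.5,v],[us.max()+.5,v]],.216); r.append([a[0,0],a[0,1],a[1,1]])
    r=np.array(r); print(n,len(r),'x',r[:,0].min().round(4),r[:,0].max().round(4),'y',np.median(r[:,1:],0).round(4), 'yc',np.median(r[:,1:]).round(4), np.median(r[:,1:].mean(1)).round(4))
p=cv2.imread('pics/w1.png')
cv2.imwrite('pics/w1c.png',cv2.resize(p[200:400,0:200],None,fx=4,fy=4,interpolation=cv2.INTER_CUBIC))
k=(P[...,2]>.2)&(P[...,2]<.222)&(U<60)&(V>210)
for v in range(212,400,8):
    us=np.where(k[v])[0]
    if len(us): print(v,us.min(),us.max(),onplane(c,[[us.min()-.5,v],[us.max()+.5,v]],.209)[:,:2].round(4).tolist(), np.nanmedian(P[v,us,2]).round(4))
E
```

```text
small 31 x 0.5507 0.5755 y [0.1799 0.2186] yc 0.2021 0.1992
large 30 x 0.5492 0.573 y [0.2887 0.3268] yc 0.308 0.3078
mid 31 x 0.5476 0.5724 y [0.3978 0.4368] yc 0.4105 0.4173
228 0 19 [[0.5819, 0.0244], [0.5812, 0.044]] 0.2092
236 0 22 [[0.5894, 0.0221], [0.5886, 0.0449]] 0.2078
244 3 23 [[0.5969, 0.0228], [0.5961, 0.0438]] 0.2084
252 6 25 [[0.6046, 0.0236], [0.6038, 0.0436]] 0.2079
260 8 28 [[0.6124, 0.0232], [0.6115, 0.0444]] 0.2077
268 10 30 [[0.6204, 0.0229], [0.6194, 0.0442]] 0.2072
276 12 32 [[0.6285, 0.0225], [0.6274, 0.044]] 0.2081
284 15 34 [[0.6367, 0.0231], [0.6356, 0.0437]] 0.2078
292 18 37 [[0.645, 0.0237], [0.6438, 0.0445]] 0.208
300 20 39 [[0.6536, 0.0232], [0.6523, 0.0442]] 0.2081
308 23 41 [[0.6622, 0.0237], [0.6609, 0.0438]] 0.2083
316 25 43 [[0.6711, 0.0232], [0.6697, 0.0434]] 0.2077
324 27 46 [[0.6802, 0.0226], [0.6787, 0.0441]] 0.2078
332 16 56 [[0.6905, 0.0075], [0.6872, 0.0522]] 0.2106
340 21 51 [[0.6998, 0.01], [0.6971, 0.0443]] 0.2162
348 35 51 [[0.7083, 0.0228], [0.7068, 0.0416]] 0.2076
356 38 45 [[0.7181, 0.0231], [0.7173, 0.0321]] 0.2084
```

View pics/w1c.png

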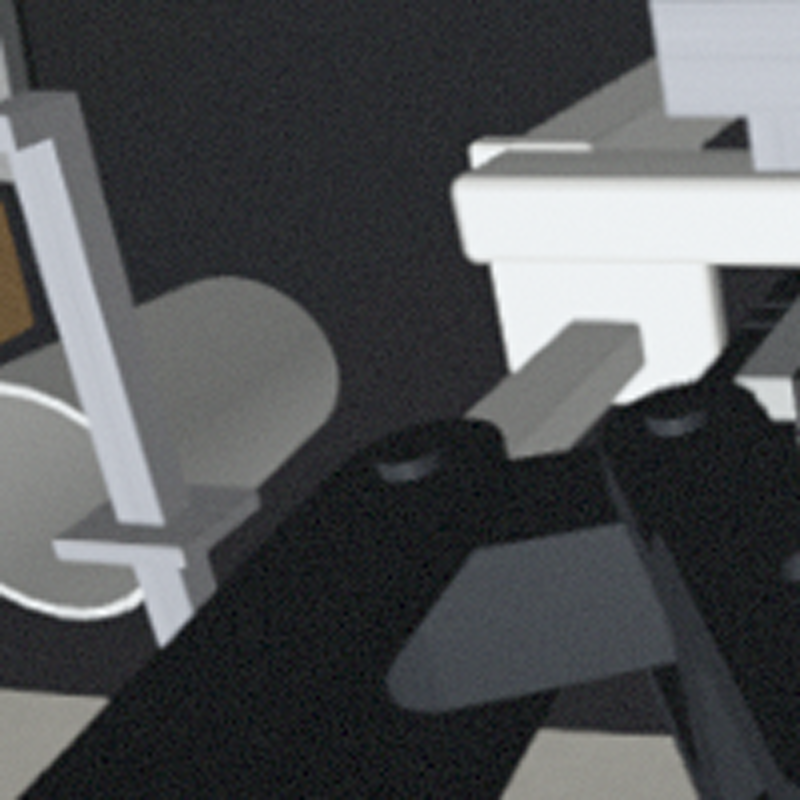

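>>> arm_command([
  [0,-0.03,-0.5,-3,0,0,0],
  [0,-0.03,-1,-6,0,0,0],
  [0,-0.03,-1.5,-9,0,0,0],
  [0,-0.03,-3,-9.85,0,0,0],
  [0,-0.03,-5,-9.85,0,0,0],
  [0,-0.03,-6.5,-9.85,0,0,0],
  [0,-0.03,-6.5,-9.85,0,0,0],
  [0,-0.03,-6.5,-9.85,0,0,0],
])

```text
t: 5.8
tool_pos: [0.5347, 0.0292, 0.197]
ee_rot: [-0.396, 1.569, 1.176]
contact_force: [0.2, -0.1, -2.1]
width: 0.438
```

```bash
python3 - <<'E'
from h import *
from plant import bot
state(bot)
for n in ['side','top','wrist']:
    c=bot.camera_params(n);p,d=bot.snapshot(n); np.save(f'pics/{n}7.npy',d); cv2.imwrite(f'pics/{n}7.png',p)
    if n=='side': cv2.imwrite('pics/s7.png',cv2.resize(p[100:260,290:450],None,fx=4,fy=4,interpolation=cv2.INTER_CUBIC))
    if n=='top': cv2.imwrite('pics/t7.png',cv2.resize(p[100:260,250:410],None,fx=4,fy=4,interpolation=cv2.INTER_CUBIC))
show(bot,[.51,.0285,.1975],np.pi/2)
E
```

```text
t 5.8 tcp [0.5347 0.0292 0.197 ] R [[0.001, -1.0, -0.0], [0.001, -0.0, 1.0], [-1.0, -0.001, 0.001]] w 0.438 F [ 0.2 -0.1 -2.1] q [-0.45  0.24  0.32  1.97 -0.09  0.95  1.49]
t 5.95 tcp [0.5343 0.0288 0.1974] row [-0.02  2.43 -0.03] [-0.    0.1   0.06]
```

View pics/s7.png

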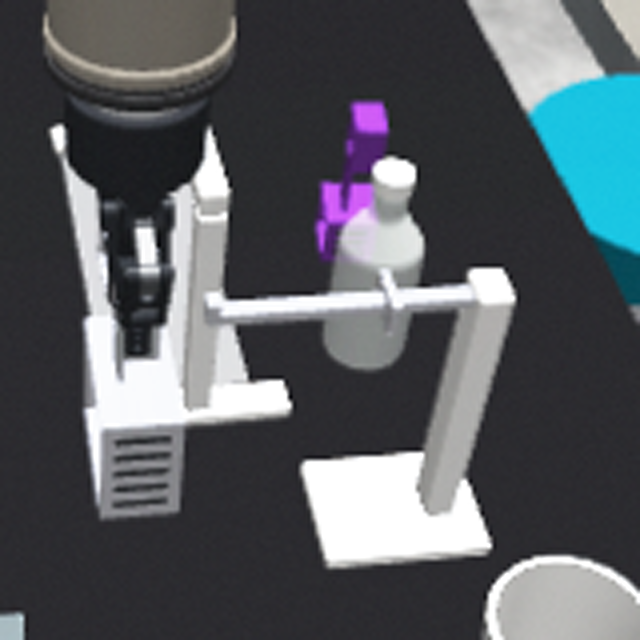

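View pics/t7.png

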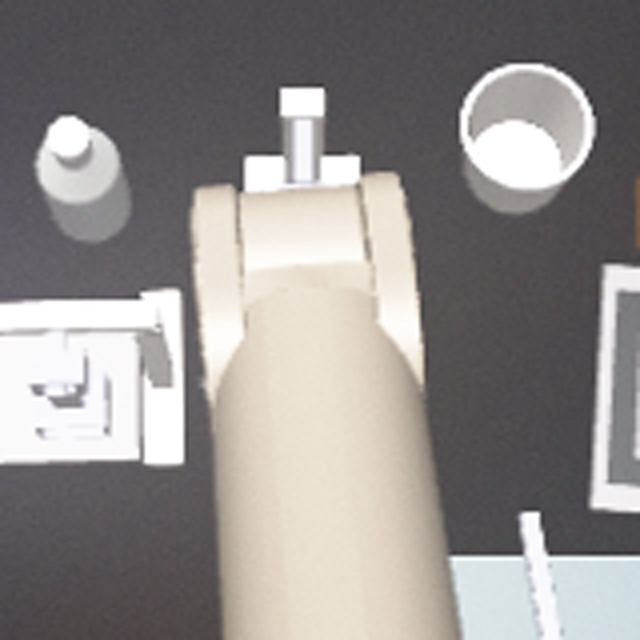

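View pics/wrist7.png

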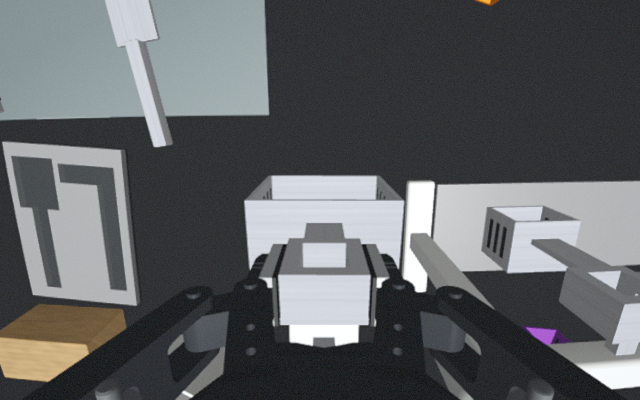

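Aligned: the hook tip (324,342) lies on the sleeve's centre line (325). I'll insert slowly and watch the force.

>>> arm_command([
  [0,-0.05,-0.8,0,0,0,0],
  [0,-0.05,-1.5,0,0,0,0],
  [0,-0.05,-2.2,0,0,0,0],
  [0,-0.05,-3,0,0,0,0],
  [0,-0.05,-3,0,0,0,0],
])

```text
t: 6.45
tool_pos: [0.5654, 0.0288, 0.1978]
ee_rot: [-0.767, 1.569, 0.804]
contact_force: [0.5, -0.5, -2.0]
width: 0.439
```

>>> arm_command([
  [0,0,-0.7,0,0,0,0],
  [0,0,-1.5,0,0,0,0],
  [0,0,-2.3,0,0,0,0],
  [0,0,-3,0,0,0,0],
  [0,0,-3,0,0,0,0],
])

```text
t: 6.95
tool_pos: [0.5963, 0.0288, 0.1976]
ee_rot: [-0.919, 1.569, 0.652]
contact_force: [-0.9, 0.2, -1.5]
width: 0.443
```

```bash
python3 - <<'E'
from h import *
from plant import bot
state(bot)
for n in ['side','wrist']:
    c=bot.camera_params(n);p,d=bot.snapshot(n); np.save(f'pics/{n}8.npy',d); cv2.imwrite(f'pics/{n}8.png',p)
    if n=='side': cv2.imwrite('pics/s8.png',cv2.resize(p[100:260,290:450],None,fx=4,fy=4,interpolation=cv2.INTER_CUBIC))
E
```

```text
t 6.95 tcp [0.5963 0.0288 0.1976] R [[0.002, -1.0, 0.0], [0.001, 0.0, 1.0], [-1.0, -0.002, 0.001]] w 0.443 F [-0.9  0.2 -1.5] q [-0.41  0.34  0.32  1.84 -0.13  0.98  1.53]
```

View pics/s8.png

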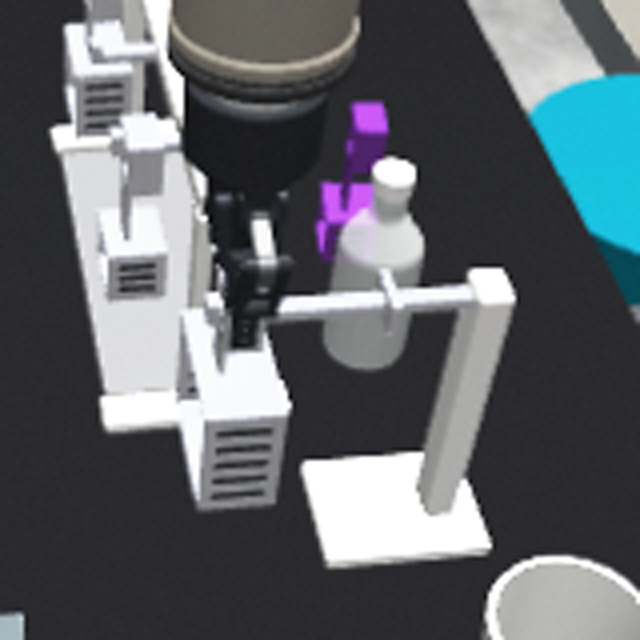

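View pics/wrist8.png

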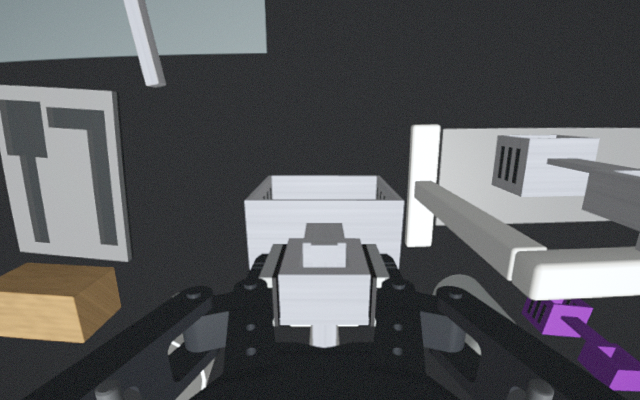

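The bar is inside the sleeve and emerges centred at (325,335). Next I lower and slide home.

>>> arm_command([
  [0,0.6,-0.5,0,0,0,0],
  [0,1.1,-0.5,0,0,0,0],
  [0,1.1,-0.5,0,0,0,0],
  [0,1.1,-2,0,0,0,0],
  [0,1.1,-3.5,0,0,0,0],
  [0,1.1,-5,0,0,0,0],
  [0,1.1,-6,0,0,0,0],
  [0,1.1,-6.5,0,0,0,0],
  [0,1.1,-6.5,0,0,0,0],
])

```text
t: 7.95
tool_pos: [0.6605, 0.0287, 0.1864]
ee_rot: [-0.519, 1.57, 1.051]
contact_force: [-0.1, -0.6, -1.8]
width: 0.438
```

Next I feel for the collar in 2 mm steps.

>>> arm_command([
  [0,0,-0.3,0,0,0,0],
  [0,0,-0.6,0,0,0,0],
  [0,0,-0.6,0,0,0,0],
])

```text
t: 8.25
tool_pos: [0.6666, 0.0287, 0.1865]
ee_rot: [-0.624, 1.569, 0.946]
contact_force: [-0.7, -0.3, -1.8]
width: 0.439
```

>>> arm_command([
  [0,0,-0.2,0,0,0,0],
  [0,0,-0.3,0,0,0,0],
  [0,0,-0.3,0,0,0,0],
])

```text
t: 8.55
tool_pos: [0.6697, 0.0287, 0.1865]
ee_rot: [-0.642, 1.569, 0.928]
contact_force: [0.1, 0.3, -2.3]
width: 0.44
```

>>> arm_command([
  [0,0,-0.2,0,0,0,0],
  [0,0,-0.3,0,0,0,0],
  [0,0,-0.3,0,0,0,0],
])

```text
t: 8.85
tool_pos: [0.6721, 0.0287, 0.1864]
ee_rot: [0.498, 1.569, 2.068]
contact_force: [-4.6, 0.1, 0.1]
width: 0.439
```

```bash
python3 - <<'E'
from h import *
from plant import bot
state(bot)
for n in ['side','wrist']:
    c=bot.camera_params(n);p,d=bot.snapshot(n); np.save(f'pics/{n}9.npy',d); cv2.imwrite(f'pics/{n}9.png',p)
    if n=='side': cv2.imwrite('pics/s9.png',cv2.resize(p[100:260,290:450],None,fx=4,fy=4,interpolation=cv2.INTER_CUBIC))
E
```

```text
t 8.85 tcp [0.6721 0.0287 0.1864] R [[-0.001, -1.0, 0.0], [0.001, 0.0, 1.0], [-1.0, 0.001, 0.001]] w 0.439 F [-4.6  0.1  0.1] q [-0.37  0.48  0.32  1.67 -0.17  1.03  1.57]
```

View pics/s9.png

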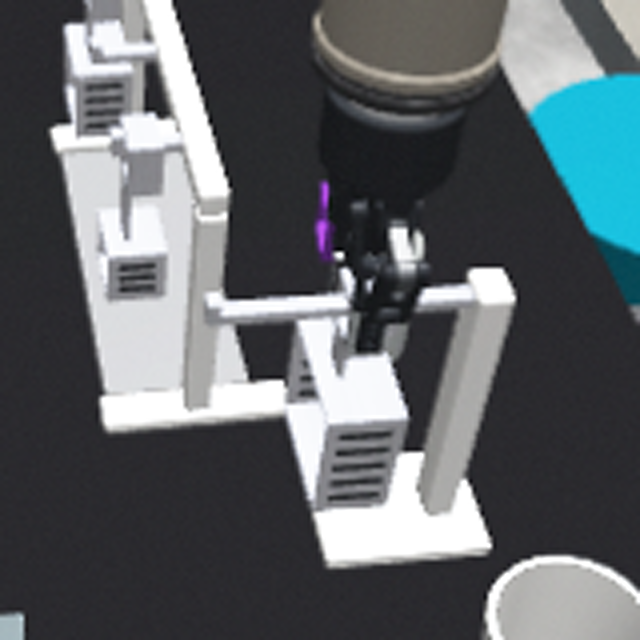

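View pics/wrist9.png

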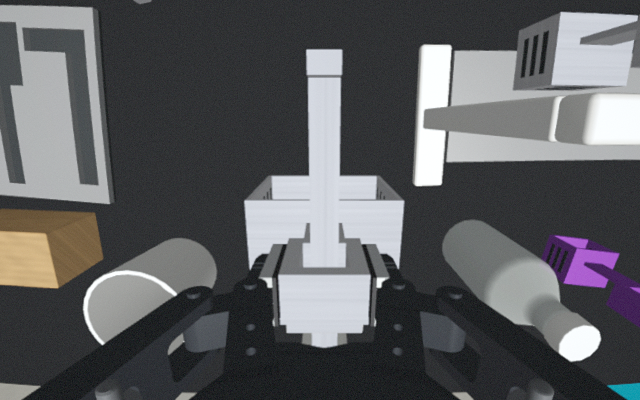

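Contact at −4.6 N shows it is against the collar. The bar runs centred at (325,150). Next I lower the last 2 mm, release and rise.

>>> arm_command([
  [0,0.2,0,0,0,0,0],
  [0,0.2,0,0,0,0,0],
  [0.6,0.2,0,0,0,0,0],
  [0.6,0.2,0,0,0,0,0],
  [0.6,0.2,0,0,0,0,0],
  [0.6,-2,0,0,0,0,0],
  [0.6,-5,0,0,0,0,0],
  [0.6,-9,0,0,0,0,0],
  [0.6,-10,0,0,0,0,0],
  [0.6,-10,0,0,0,0,0],
])

```text
t: 9.95
tool_pos: [0.6731, 0.0285, 0.2885]
ee_rot: [-1.026, 1.567, 0.544]
contact_force: [-0.1, 0.6, -1.1]
width: 0.598
```

```bash
python3 - <<'E'
from h import *
from plant import bot
state(bot)
for n in ['wrist']:
    c=bot.camera_params(n);p,d=bot.snapshot(n); cv2.imwrite(f'pics/{n}10.png',p)
P=cloud(c,d); np.save('pics/w10.npy',P)
show(bot,[.559,.417,.30],np.pi/2+.0225)
E
```

```text
t 9.95 tcp [0.6731 0.0285 0.2885] R [[0.003, -1.0, 0.0], [0.002, 0.0, 1.0], [-1.0, -0.003, 0.002]] w 0.598 F [-0.1  0.6 -1.1] q [-0.39  0.39  0.34  1.56 -0.14  1.21  1.55]
t 10.0 tcp [0.6723 0.0286 0.2867] row [-1.28 11.34 38.84] [-1.3   0.09  0.04]
```

View pics/wrist10.png

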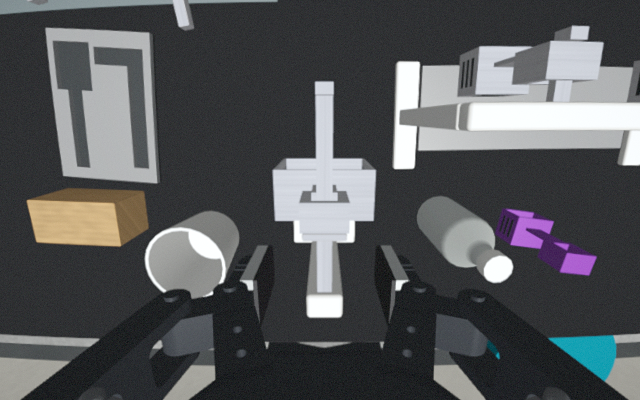

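```bash
python3 - <<'E'
from h import *
P=np.load('pics/w10.npy')
for v in range(80,320,4): print(v,P[v,307].round(4),P[v,325].round(4))
E
```

```text
80 [5.537e-01 6.400e-03 4.000e-04] [ 0.5534  0.0303 -0.0018]
84 [ 0.5586  0.0062 -0.0009] [0.581  0.0292 0.2163]
88 [ 0.5636  0.0062 -0.0012] [0.5834 0.0292 0.2157]
92 [ 5.688e-01  6.100e-03 -5.000e-04] [0.5861 0.0292 0.2168]
96 [ 0.5739  0.006  -0.001 ] [0.5881 0.0292 0.2087]
100 [ 0.579   0.0059 -0.0014] [0.5906 0.0292 0.2071]
104 [ 0.5842  0.0058 -0.0022] [0.5934 0.0292 0.2086]
108 [0.5895 0.0059 0.0007] [0.5961 0.0292 0.2087]
112 [ 0.5947  0.0057 -0.0014] [0.5988 0.0292 0.2088]
116 [6.0e-01 5.7e-03 2.0e-04] [0.6015 0.0292 0.2074]
120 [ 6.053e-01  5.600e-03 -2.000e-04] [0.6042 0.0292 0.2078]
124 [6.107e-01 5.600e-03 1.000e-04] [0.607  0.0292 0.2081]
128 [6.16e-01 5.50e-03 4.00e-04] [0.6097 0.0292 0.2089]
132 [0.6214 0.0055 0.001 ] [0.6125 0.0292 0.209 ]
136 [ 0.627   0.0053 -0.0015] [0.6153 0.0292 0.2098]
140 [ 0.6325  0.0052 -0.0013] [0.6182 0.0292 0.2082]
144 [ 0.638   0.0051 -0.0012] [0.6211 0.0292 0.2079]
148 [6.434e-01 5.100e-03 1.000e-04] [0.6239 0.0292 0.2083]
152 [ 6.491e-01  5.000e-03 -5.000e-04] [0.6267 0.0292 0.2086]
156 [6.546e-01 4.900e-03 1.000e-04] [0.6298 0.0292 0.
[... 1395 characters left out ...]
7]
268 [8.3e-01 2.2e-03 4.0e-04] [0.7197 0.0293 0.2093]
272 [ 8.373e-01  2.100e-03 -1.000e-04] [0.7238 0.0293 0.2084]
276 [ 8.447e-01  1.900e-03 -5.000e-04] [0.7267 0.0293 0.2098]
280 [8.512e-01 1.900e-03 6.000e-04] [0.7307 0.0293 0.2092]
284 [0.7452 0.0134 0.1911] [0.7346 0.0293 0.209 ]
288 [0.7427 0.014  0.2019] [0.7393 0.0293 0.2075]
292 [0.7442 0.0141 0.2056] [0.7423 0.0293 0.2087]
296 [0.7445 0.0144 0.2113] [0.7431 0.0293 0.2134]
300 [0.7476 0.0144 0.2123] [0.7462 0.0293 0.2144]
304 [0.7518 0.0143 0.2118] [0.7503 0.0293 0.214 ]
308 [0.7555 0.0143 0.2121] [0.7538 0.0293 0.2146]
312 [0.76   0.0142 0.2113] [0.7577 0.0293 0.2146]
316 [ 9.209e-01  5.000e-04 -2.200e-03] [0.7613 0.0293 0.215 ]
```

>>> arm_command([
  [0.8,-1.3,1.2,4,0,0,0],
  [0.8,-1.3,2.4,8,0,0,0],
  [0.8,-1.3,3.5,12,0,0,0],
  [0.8,-1.3,4.7,16,-1.3,0,0],
  [0.8,-1.3,5.8,20,-1.3,0,0],
  [0.8,-1.3,7,24,-1.3,0,0],
  [0.8,-1.3,8.2,28,-1.3,0,0],
  [0.8,-1.3,9.4,32,-1.3,0,0],
  [0.8,-1.3,10.5,36,-1.3,0,0],
  [0.8,-1.3,11.4,38.85,-1.3,0,0],
  [0.8,-1.3,11.4,38.85,-1.3,0,0],
  [0.8,-1.3,11.4,38.85,-1.3,0,0],
])

```text
t: 11.2
tool_pos: [0.5577, 0.4173, 0.2983]
ee_rot: [1.823, 1.57, -2.866]
contact_force: [0.8, 0.3, -0.3]
width: 0.797
```

```bash
python3 - <<'E'
from h import *
from plant import bot
state(bot)
c=bot.camera_params('wrist');p,d=bot.snapshot('wrist'); cv2.imwrite('pics/w11.png',p);P=cloud(c,d)
for v in range(180,240,4): print(v,P[v,310].round(4),P[v,340].round(4))
m=(P[...,2]>.212)&(P[...,2]<.221)
for v in (200,205,210,215):
    us=[u for u in np.where(m[v])[0] if 270<u<380]
    if us: print(v,min(us),max(us),P[v,min(us)].round(4),P[v,max(us)].round(4))
show(bot,[.558,.4173,.182],np.pi/2+.0225)
E
```

```text
t 11.2 tcp [0.5577 0.4173 0.2983] R [[-0.001, -1.0, -0.024], [-0.0, -0.024, 1.0], [-1.0, 0.001, -0.0]] w 0.797 F [ 0.8  0.3 -0.3] q [-0.88  0.42  0.21  1.48 -0.09  1.25  0.93]
180 [0.5476 0.4027 0.1392] [0.547  0.4331 0.1384]
184 [0.5517 0.4028 0.1392] [0.551  0.4332 0.1393]
188 [0.5558 0.4029 0.1397] [0.5551 0.4333 0.1397]
192 [0.5483 0.4049 0.1886] [0.5477 0.4306 0.1884]
196 [0.5482 0.4056 0.2029] [0.5475 0.4298 0.2033]
200 [0.5484 0.4061 0.2146] [0.5477 0.4292 0.2154]
204 [0.5517 0.4061 0.2144] [0.5507 0.4293 0.216 ]
208 [0.555  0.4062 0.2143] [0.5539 0.4294 0.2159]
212 [0.5576 0.4063 0.2163] [0.5571 0.4295 0.2162]
216 [0.5608 0.4063 0.2164] [0.5606 0.4297 0.2154]
220 [0.5641 0.4064 0.2165] [0.5638 0.4298 0.2155]
224 [0.5678 0.4063 0.2153] [0.5671 0.4299 0.2157]
228 [0.5708 0.4064 0.2162] [0.5705 0.4301 0.2155]
232 [0.6567 0.3979 0.0007] [0.6556 0.4443 0.0007]
236 [0.6634 0.3979 0.0008] [ 0.663   0.4447 -0.001 ]
200 301 349 [0.5486 0.3992 0.2148] [0.5474 0.4361 0.2157]
205 301 349 [0.5523 0.3992 0.2158] [0.5514 0.4363 0.2158]
210 301 349 [0.5563 0.3993 0.2158] [0.5552 0.4364 0.2164]
215 301 349 [0.5608 0.3992 0.2146] [0.5595 0.4367 0.2156]
t 11.25 tcp [0.5584 0.4163 0.2988] row [11.68  0.03  0.11] [-0.02 -0.01 -0.03]
```

View pics/w11.png

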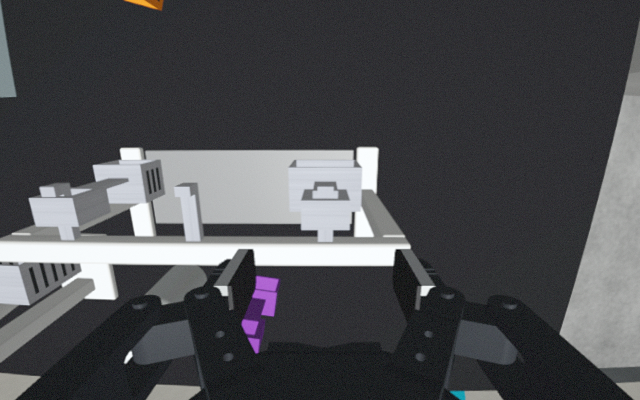

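The middle basket sits centred at (325,200). Its box is 72 px wide against the large's 96 px, matching 74/96 mm. Next I descend and grip.

>>> arm_command([
  [0.8,4,0,0.1,0,0,0],
  [0.8,7,0,0.15,0,0,0],
  [0.8,9.5,0,0.15,0,0,0],
  [0.8,11.4,0,0.15,0,0,0],
  [0.8,11.7,0,0.15,0,0,0],
  [0.8,11.7,0,0.15,0,0,0],
  [0,11.7,0,0.15,0,0,0],
  [0,11.7,0,0.15,0,0,0],
  [0,11.7,0,0.15,0,0,0],
  [0,11.7,0,0.15,0,0,0],
  [0,11.7,0,0.15,0,0,0],
  [0,11.7,0,0.15,0,0,0],
])

```text
t: 12.45
tool_pos: [0.5589, 0.4178, 0.1832]
ee_rot: [-0.86, 1.569, 0.732]
contact_force: [-1.0, -2.5, 6.7]
width: 0.439
```

>>> arm_command([
  [0,-0.6,0,0,0,0,0],
  [0,-1.2,0,0,0,0,0],
  [0,-1.2,0,0,0,0,0],
  [0,-1.2,0,0,0,0,0],
])

```text
t: 12.85
tool_pos: [0.5589, 0.4179, 0.1955]
ee_rot: [-0.819, 1.569, 0.774]
contact_force: [0.1, 0.3, -0.5]
width: 0.439
```

```bash
python3 - <<'E'
from h import *
from plant import bot
state(bot)
c=bot.camera_params('wrist');p,d=bot.snapshot('wrist'); cv2.imwrite('pics/w12.png',p);P=cloud(c,d)
for v in range(236,336,6): print(v,P[v,312].round(4),P[v,340].round(4))
E
```

```text
t 12.85 tcp [0.5589 0.4179 0.1955] R [[0.001, -1.0, -0.022], [0.001, -0.022, 1.0], [-1.0, -0.001, 0.001]] w 0.439 F [ 0.1  0.3 -0.5] q [-0.87  0.5   0.19  1.59 -0.11  1.06  0.94]
236 [0.5379 0.412  0.2157] [0.5477 0.4258 0.1905]
242 [0.5403 0.4121 0.2167] [0.5495 0.4257 0.1942]
248 [0.5434 0.4121 0.2159] [0.5526 0.4258 0.1948]
254 [0.5496 0.4119 0.2089] [0.5555 0.4258 0.1956]
260 [0.5528 0.4119 0.2085] [0.5594 0.426  0.1947]
266 [0.5486 0.4124 0.2228] [0.548  0.4241 0.2234]
272 [0.5489 0.4126 0.2274] [0.5485 0.4239 0.2276]
278 [0.5517 0.4126 0.2273] [0.5509 0.424  0.2282]
284 [0.5543 0.4126 0.2275] [0.5538 0.4241 0.2279]
290 [0.5567 0.4127 0.2282] [0.5567 0.4242 0.2277]
296 [0.5594 0.4127 0.2283] [0.56   0.4244 0.2271]
302 [0.5624 0.4128 0.2282] [0.5624 0.4244 0.2277]
308 [0.5651 0.4128 0.2284] [0.5655 0.4246 0.2275]
314 [0.5683 0.4128 0.2281] [0.5686 0.4247 0.2273]
320 [0.5718 0.4128 0.2273] [0.5717 0.4248 0.2272]
326 [0.5856 0.4125 0.2136] [0.5857 0.4261 0.213 ]
332 [0.5882 0.4125 0.2147] [0.5877 0.4261 0.215 ]
```

View pics/w12.png

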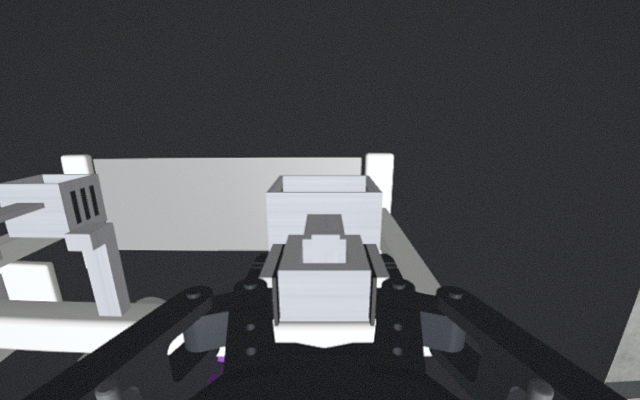

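Gripped and lifted, peg tip visible in the hole (323,248). Drawing out.

>>> arm_command([
  [0,0,1,0,0,0,0],
  [0,0,2.2,0,0,0,0],
  [0,0,3.5,0,0,0,0],
  [0,0,5,0,0,0,0],
  [0,0,7,0,0,0,0],
  [0,0,9,0,0,0,0],
  [0,0,9,0,0,0,0],
  [0,0,9,0,0,0,0],
])

```text
t: 13.7
tool_pos: [0.4681, 0.4162, 0.1955]
ee_rot: [-0.741, 1.569, 0.853]
contact_force: [0.0, 0.6, -0.1]
width: 0.44
```

```bash
python3 - <<'E'
from h import *
from plant import bot
state(bot)
show(bot,[.535,.029,.197],np.pi/2)
E
```

```text
t 13.7 tcp [0.4681 0.4162 0.1955] R [[0.001, -1.0, -0.023], [0.001, -0.023, 1.0], [-1.0, -0.001, 0.001]] w 0.44 F [ 0.   0.6 -0.1] q [-0.97  0.38  0.18  1.76 -0.08  1.    0.83]
t 13.7 tcp [0.4681 0.4162 0.1955] row [ -0.2   -5.8  -38.86] [1.32 0.08 0.07]
```

>>> arm_command([
  [0,-0.1,0.3,-4,0.5,0,0],
  [0,-0.2,0.5,-8,1.3,0,0],
  [0,-0.2,0.5,-12,1.3,0,0],
  [0,-0.2,0.5,-16,1.3,0,0],
  [0,-0.2,0.5,-20,1.3,0,0],
  [0,-0.2,0.5,-24,1.3,0,0],
  [0,-0.2,0.5,-28,1.3,0,0],
  [0,-0.2,0.5,-32,1.3,0,0],
  [0,-0.2,-0.5,-36,1.3,0,0],
  [0,-0.2,-3,-38.6,1.3,0,0],
  [0,-0.2,-5.5,-38.85,1.3,0,0],
  [0,-0.2,-5.8,-38.85,1.3,0,0],
])

```text
t: 14.9
tool_pos: [0.5376, 0.0276, 0.1973]
ee_rot: [-1.332, 1.568, 0.236]
contact_force: [0.2, 0.8, -1.1]
width: 0.438
```

```bash
python3 - <<'E'
from h import *
from plant import bot
state(bot)
show(bot,[.537,.029,.197],np.pi/2)
p,d=bot.snapshot('wrist'); cv2.imwrite('pics/w13.png',p)
p,d=bot.snapshot('side');cv2.imwrite('pics/s13.png',cv2.resize(p[100:260,290:450],None,fx=4,fy=4,interpolation=cv2.INTER_CUBIC))
E
```

```text
t 14.9 tcp [0.5376 0.0276 0.1973] R [[0.003, -1.0, 0.002], [0.001, 0.002, 1.0], [-1.0, -0.003, 0.001]] w 0.438 F [ 0.2  0.8 -1.1] q [-0.5   0.25  0.39  1.97 -0.12  0.94  1.51]
t 14.9 tcp [0.5376 0.0276 0.1973] row [0.03 0.06 0.14] [-0.13  0.04  0.18]
```

View pics/w13.png

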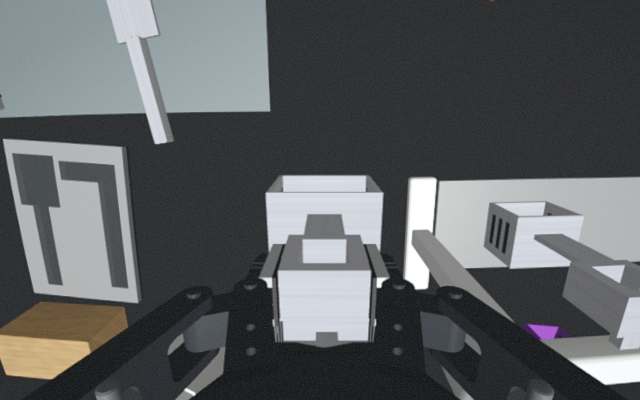

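View pics/s13.png

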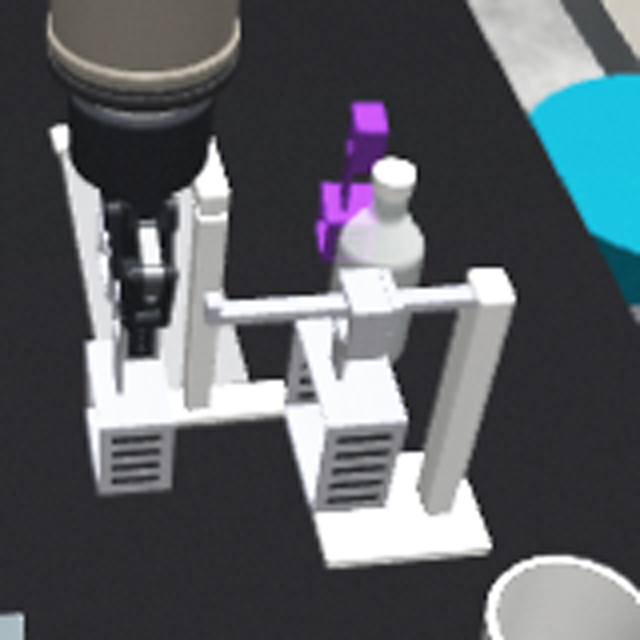

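The hook tip at (327,338) is nearly in line, so I correct 1.4 mm and insert.

>>> arm_command([
  [0,0.05,0,0.14,0,0,0],
  [0,0.05,-0.8,0.14,0,0,0.1],
  [0,0.05,-1.6,0.14,0,0,0.1],
  [0,0.05,-2.4,0.14,0,0,0.1],
  [0,0.05,-3.2,0.14,0,0,0.1],
  [0,0.05,-3.2,0.14,0,0,0.1],
])

```text
t: 15.6
tool_pos: [0.5684, 0.0301, 0.1962]
ee_rot: [0.768, 1.57, 2.338]
contact_force: [-0.6, 0.1, -2.2]
width: 0.436
```

>>> arm_command([
  [0,0,-0.7,0,0,0,0],
  [0,0,-1.5,0,0,0,0],
  [0,0,-2.3,0,0,0,0],
  [0,0,-3,0,0,0,0],
  [0,0,-3,0,0,0,0],
])

```text
t: 16.1
tool_pos: [0.5993, 0.0301, 0.196]
ee_rot: [0.86, 1.57, 2.43]
contact_force: [0.8, 0.1, -1.0]
width: 0.438
```

```bash
python3 - <<'E'
from h import *
from plant import bot
state(bot)
p,d=bot.snapshot('wrist'); cv2.imwrite('pics/w14.png',p)
p,d=bot.snapshot('side');cv2.imwrite('pics/s14.png',cv2.resize(p[100:260,290:450],None,fx=4,fy=4,interpolation=cv2.INTER_CUBIC))
E
```

```text
t 16.1 tcp [0.5993 0.0301 0.196 ] R [[-0.0, -1.0, 0.001], [0.0, 0.001, 1.0], [-1.0, 0.0, 0.0]] w 0.438 F [ 0.8  0.1 -1. ] q [-0.46  0.35  0.39  1.83 -0.16  0.98  1.56]
```

View pics/w14.png

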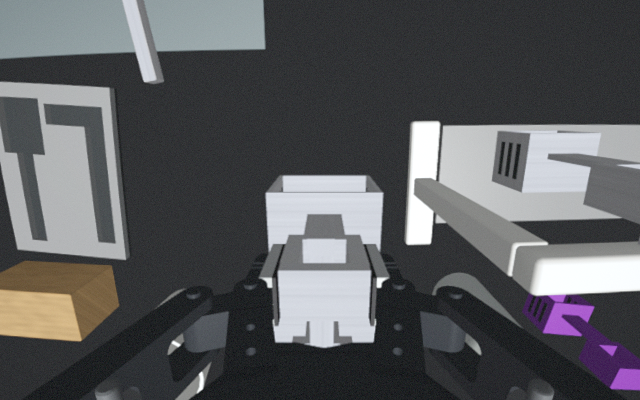

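View pics/s14.png

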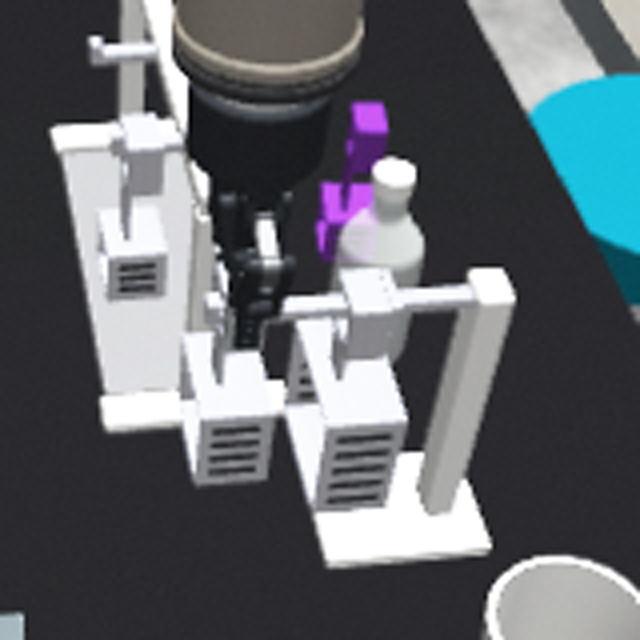

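The bar emerges at (322,330), with the large home behind. Next I lower 11 mm and slide in.

>>> arm_command([
  [0,0.6,0,-0.1,0,0,0],
  [0,1.1,0,-0.1,0,0,0],
  [0,1.1,0,-0.1,0,0,0],
  [0,1.1,-1.2,-0.1,0,0,0],
  [0,1.1,-2.4,-0.1,0,0,0],
  [0,1.1,-3.4,-0.1,0,0,0],
  [0,1.1,-4.2,-0.1,0,0,0],
  [0,1.1,-4.6,-0.1,0,0,0],
  [0,1.1,-4.6,-0.1,0,0,0],
])

```text
t: 17.1
tool_pos: [0.6447, 0.0288, 0.1846]
ee_rot: [1.495, 1.57, 3.065]
contact_force: [0.5, 0.3, -1.6]
width: 0.44
```

>>> arm_command([
  [0,0,-0.2,0,0,0,0],
  [0,0,-0.4,0,0,0,0],
  [0,0,-0.4,0,0,0,0],
])

```text
t: 17.4
tool_pos: [0.6488, 0.0289, 0.1847]
ee_rot: [1.418, 1.57, 2.988]
contact_force: [-0.3, 0.2, -1.2]
width: 0.44
```

>>> arm_command([
  [0,0,-0.15,0,0,0,0],
  [0,0,-0.25,0,0,0,0],
  [0,0,-0.25,0,0,0,0],
])

```text
t: 17.7
tool_pos: [0.6504, 0.0289, 0.1847]
ee_rot: [1.464, 1.568, 3.034]
contact_force: [-6.7, -0.1, 3.8]
width: 0.437
```

Contact came where expected, so I release and rise.

>>> arm_command([
  [0,0.1,0,0,0,0,0],
  [0,0.1,0,0,0,0,0],
  [0.6,0.1,0,0,0,0,0],
  [0.6,0.1,0,0,0,0,0],
  [0.6,0.1,0,0,0,0,0],
  [0.6,-2,0,0,0,0,0],
  [0.6,-5,0,0,0,0,0],
  [0.6,-9,0,0,0,0,0],
  [0.6,-11,0,0,0,0,0],
  [0.6,-11,0,0,0,0,0],
])

```text
t: 18.7
tool_pos: [0.6521, 0.0287, 0.2981]
ee_rot: [-1.023, 1.568, 0.547]
contact_force: [-0.2, 0.0, 0.3]
width: 0.596
```

```bash
python3 - <<'E'
from h import *
from plant import bot
state(bot)
c=bot.camera_params('wrist');p,d=bot.snapshot('wrist'); cv2.imwrite('pics/w15.png',p);P=cloud(c,d)
for v in range(190,270,3): print(v,P[v,308].round(4))
show(bot,[.561,.199,.30],np.pi/2+.0225)
E
```

```text
t 18.7 tcp [0.6521 0.0287 0.2981] R [[0.002, -1.0, 0.001], [0.001, 0.001, 1.0], [-1.0, -0.002, 0.001]] w 0.596 F [-0.2  0.   0.3] q [-0.45  0.36  0.41  1.6  -0.15  1.21  1.56]
190 [0.6393 0.0155 0.1957]
193 [0.6396 0.0159 0.2051]
196 [0.6394 0.0165 0.2157]
199 [0.6418 0.0164 0.2156]
202 [0.644  0.0164 0.216 ]
205 [0.6465 0.0164 0.2159]
208 [0.6489 0.0163 0.2157]
211 [0.6515 0.0163 0.2153]
214 [0.6537 0.0163 0.216 ]
217 [0.6563 0.0162 0.2157]
220 [0.6588 0.0161 0.2154]
223 [0.6616 0.0161 0.2146]
226 [0.6637 0.0161 0.2157]
229 [0.6667 0.016  0.2144]
232 [0.6689 0.016  0.2154]
235 [0.6718 0.0159 0.2145]
238 [0.6739 0.0159 0.2155]
241 [0.6761 0.0159 0.2165]
244 [0.6791 0.0158 0.2155]
247 [0.6815 0.0158 0.216 ]
250 [0.6843 0.0158 0.2157]
253 [0.6876 0.0156 0.2143]
256 [0.6892 0.0157 0.2165]
259 [0.6919 0.0157 0.2164]
262 [ 8.035e-01  3.300e-03 -4.000e-04]
265 [8.085e-01 3.300e-03 2.000e-04]
268 [ 0.8147  0.0031 -0.0013]
t 18.75 tcp [0.6514 0.0289 0.2961] row [-0.37  9.05 17.01] [-1.33  0.05 -0.02]
```

View pics/w15.png

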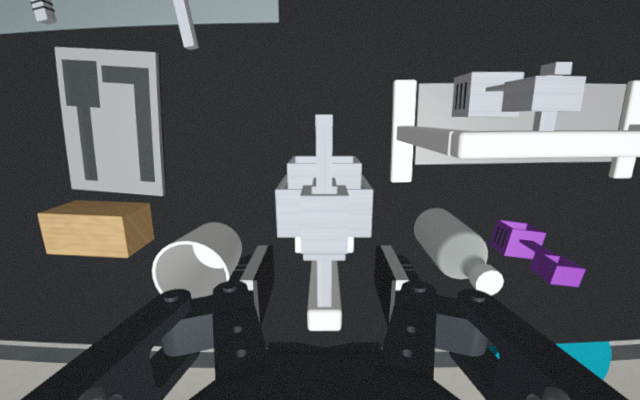

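Large and middle are nested: the sleeves run contiguous over 48 mm at rows 196–253. Now the small one.

>>> arm_command([
  [0.8,-0.5,2.3,4.2,0,0,0],
  [0.8,-0.5,4.6,8.5,-0.7,0,0],
  [0.8,-0.5,6.8,12.7,-1.3,0,0],
  [0.8,-0.5,9.05,17,-1.3,0,0],
  [0.8,-0.5,9.05,17,-1.3,0,0],
  [0.8,-0.5,9.05,17,-1.3,0,0],
  [0.8,-0.5,9.05,17,-1.3,0,0],
])

```text
t: 19.45
tool_pos: [0.5612, 0.1979, 0.3007]
ee_rot: [1.439, 1.57, 3.031]
contact_force: [0.1, 0.4, -0.7]
width: 0.799
```

```bash
python3 - <<'E'
from h import *
from plant import bot
state(bot)
c=bot.camera_params('wrist');p,d=bot.snapshot('wrist'); cv2.imwrite('pics/w16.png',p);P=cloud(c,d)
for v in range(188,240,4): print(v,P[v,310].round(4),P[v,340].round(4))
m=(P[...,2]>.212)&(P[...,2]<.221)
for v in (205,210,215):
    us=[u for u in np.where(m[v])[0] if 270<u<380]
    if us: print(v,min(us),max(us),P[v,min(us)].round(4),P[v,max(us)].round(4))
show(bot,[.561,.199,.182],np.pi/2+.0225)
E
```

```text
t 19.45 tcp [0.5612 0.1979 0.3007] R [[-0.001, -1.0, -0.021], [0.0, -0.021, 1.0], [-1.0, 0.001, 0.0]] w 0.799 F [ 0.1  0.4 -0.7] q [-0.72  0.25  0.33  1.72 -0.09  1.19  1.23]
188 [0.5516 0.185  0.1762] [0.5508 0.2119 0.1774]
192 [0.5513 0.1857 0.1928] [0.5507 0.2111 0.1934]
196 [0.5514 0.1863 0.2062] [0.551  0.2104 0.2061]
200 [0.5521 0.1867 0.2163] [0.5518 0.21   0.2156]
204 [0.5559 0.1867 0.2143] [0.555  0.2101 0.2156]
208 [0.559  0.1867 0.2146] [0.5579 0.2101 0.2169]
212 [0.5618 0.1868 0.2163] [0.5611 0.2103 0.2169]
216 [0.5654 0.1868 0.2155] [0.5651 0.2105 0.2148]
220 [0.569  0.1868 0.2145] [0.5682 0.2106 0.2156]
224 [0.5727 0.1868 0.2137] [0.5717 0.2107 0.2151]
228 [0.5756 0.1869 0.2149] [0.5748 0.2108 0.2157]
232 [0.661  0.1782 0.0011] [6.602e-01 2.249e-01 6.000e-04]
236 [6.679e-01 1.782e-01 5.000e-04] [ 0.6674  0.2253 -0.0008]
205 300 348 [0.5569 0.1788 0.2143] [0.5559 0.2164 0.2149]
210 300 348 [0.5609 0.1788 0.2144] [0.5598 0.2166 0.2156]
215 301 348 [0.5648 0.1797 0.215 ] [0.5638 0.2167 0.2157]
t 19.5 tcp [0.5614 0.1976 0.3008] row [11.88  0.02  0.14] [-0.13  0.01 -0.04]
```

View pics/w16.png

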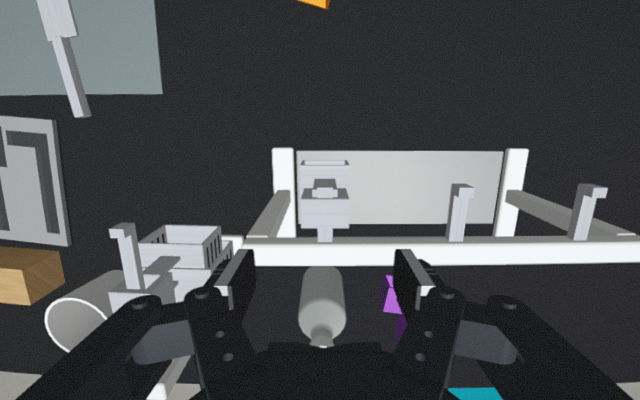

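>>> arm_command([
  [0.65,4,-0.1,0,0,0,0],
  [0.65,7,-0.1,0,0,0,0],
  [0.65,9.5,-0.1,0,0,0,0],
  [0.65,11.5,-0.1,0,0,0,0],
  [0.65,11.9,-0.1,0,0,0,0],
  [0.65,11.9,-0.1,0,0,0,0],
  [0,11.9,-0.1,0,0,0,0],
  [0,11.9,-0.1,0,0,0,0],
  [0,11.9,-0.1,0,0,0,0],
  [0,11.9,-0.1,0,0,0,0],
  [0,11.9,-0.1,0,0,0,0],
  [0,11.9,-0.1,0,0,0,0],
])

```text
t: 20.7
tool_pos: [0.5631, 0.1976, 0.1831]
ee_rot: [-0.907, 1.569, 0.683]
contact_force: [-0.1, -2.3, 6.0]
width: 0.435
```

>>> arm_command([
  [0,-0.6,0,0,0,0,0],
  [0,-1.2,0,0,0,0,0],
  [0,-1.2,0,0,0,0,0],
  [0,-1.2,0,0,0,0,0],
])

```text
t: 21.1
tool_pos: [0.5631, 0.1978, 0.1953]
ee_rot: [-0.884, 1.569, 0.707]
contact_force: [0.3, 0.9, -0.9]
width: 0.439
```

```bash
python3 - <<'E'
from h import *
from plant import bot
state(bot)
c=bot.camera_params('wrist');p,d=bot.snapshot('wrist'); cv2.imwrite('pics/w17.png',p);P=cloud(c,d)
for v in range(236,336,6): print(v,P[v,312].round(4),P[v,340].round(4))
E
```

```text
t 21.1 tcp [0.5631 0.1978 0.1953] R [[0.002, -1.0, -0.02], [0.001, -0.02, 1.0], [-1.0, -0.002, 0.001]] w 0.439 F [ 0.3  0.9 -0.9] q [-0.69  0.34  0.31  1.84 -0.13  0.98  1.26]
236 [0.5421 0.1919 0.2153] [0.5507 0.2054 0.1933]
242 [0.5441 0.192  0.2173] [0.5534 0.2055 0.1948]
248 [0.5477 0.192  0.2155] [0.5566 0.2056 0.195 ]
254 [0.5604 0.1913 0.1946] [0.5598 0.2057 0.1953]
260 [0.5637 0.1913 0.1947] [0.5632 0.2058 0.1953]
266 [0.551  0.1924 0.2259] [0.5506 0.2037 0.2261]
272 [0.5527 0.1924 0.2277] [0.5525 0.2037 0.2277]
278 [0.5549 0.1925 0.2288] [0.5554 0.2038 0.2275]
284 [0.5586 0.1925 0.227 ] [0.5579 0.2039 0.2278]
290 [0.5608 0.1925 0.228 ] [0.5611 0.2041 0.2271]
296 [0.5638 0.1925 0.2277] [0.5637 0.2041 0.2275]
302 [0.5669 0.1925 0.2274] [0.5668 0.2043 0.2273]
308 [0.5704 0.1925 0.2266] [0.5691 0.2043 0.2282]
314 [0.5732 0.1926 0.2269] [0.5728 0.2045 0.2271]
320 [0.59   0.1921 0.2085] [0.589  0.206  0.2095]
326 [0.5911 0.1922 0.2117] [0.5904 0.2059 0.2122]
332 [0.5927 0.1923 0.2141] [0.592  0.2058 0.2146]
```

View pics/w17.png

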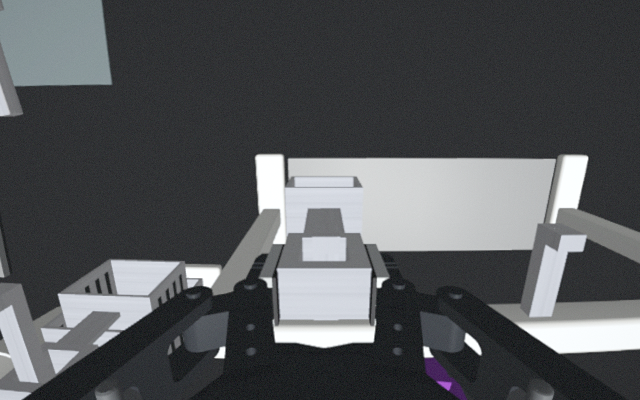

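>>> arm_command([
  [0,0,1,0,0,0,0],
  [0,0,2.2,0,0,0,0],
  [0,0,3.5,0,0,0,0],
  [0,0,5,0,0,0,0],
  [0,0,7,0,0,0,0],
  [0,0,9,0,0,0,0],
  [0,0,9,0,0,0,0],
  [0,0,9,0,0,0,0],
])

```text
t: 21.95
tool_pos: [0.4724, 0.1961, 0.1953]
ee_rot: [-0.751, 1.568, 0.84]
contact_force: [-0.5, -0.2, -1.4]
width: 0.44
```

```bash
python3 - <<'E'
from h import *
from plant import bot
state(bot)
show(bot,[.537,.029,.1972],np.pi/2)
E
```

```text
t 21.95 tcp [0.4724 0.1961 0.1953] R [[0.002, -1.0, -0.021], [0.002, -0.021, 1.0], [-1.0, -0.002, 0.002]] w 0.44 F [-0.5 -0.2 -1.4] q [-0.78  0.2   0.3   2.02 -0.07  0.93  1.15]
t 21.95 tcp [0.4724 0.1961 0.1953] row [ -0.21  -6.11 -16.84] [1.2  0.1  0.09]
```

>>> arm_command([
  [0,-0.1,0,-4,0.5,0,0],
  [0,-0.2,0,-8,1.2,0,0],
  [0,-0.2,0,-12,1.2,0,0],
  [0,-0.2,-1,-15,1.2,0,0],
  [0,-0.2,-3,-16.85,1.2,0,0],
  [0,-0.2,-5,-16.85,1.2,0,0],
  [0,-0.2,-6.1,-16.85,1.2,0,0],
  [0,-0.2,-6.1,-16.85,1.2,0,0],
  [0,-0.2,-6.1,-16.85,1.2,0,0],
])

```text
t: 22.85
tool_pos: [0.5363, 0.0292, 0.1967]
ee_rot: [-0.414, 1.569, 1.157]
contact_force: [0.2, -0.3, -1.8]
width: 0.44
```

```bash
python3 - <<'E'
from h import *
from plant import bot
state(bot)
show(bot,[.537,.029,.197],np.pi/2)
p,d=bot.snapshot('wrist'); cv2.imwrite('pics/w18.png',p)
E
```

```text
t 22.85 tcp [0.5363 0.0292 0.1967] R [[0.001, -1.0, -0.0], [0.001, -0.0, 1.0], [-1.0, -0.001, 0.001]] w 0.44 F [ 0.2 -0.3 -1.8] q [-0.53  0.25  0.42  1.97 -0.13  0.95  1.52]
t 22.85 tcp [0.5363 0.0292 0.1967] row [-0.03 -0.07 -0.02] [0.02 0.08 0.04]
```

View pics/w18.png

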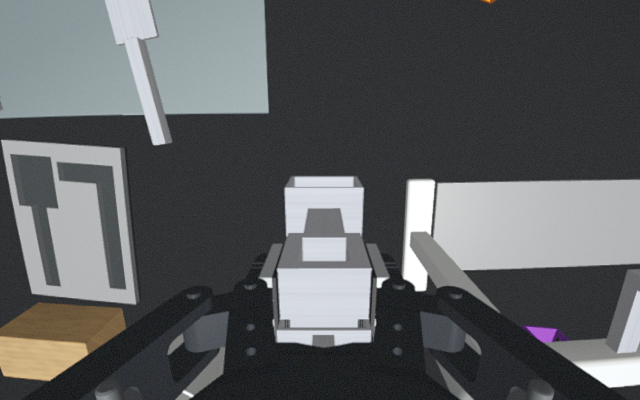

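>>> arm_command([
  [0,-0.03,-0.8,0,0,0,0],
  [0,-0.03,-1.6,0,0,0,0],
  [0,-0.03,-2.4,0,0,0,0],
  [0,-0.03,-3.2,0,0,0,0],
  [0,-0.03,-3.2,0,0,0,0],
])

```text
t: 23.4
tool_pos: [0.5692, 0.0292, 0.1971]
ee_rot: [-0.701, 1.569, 0.87]
contact_force: [-0.3, 0.2, -1.7]
width: 0.441
```

>>> arm_command([
  [0,0,-0.8,0,0,0,0],
  [0,0,-1.6,0,0,0,0],
  [0,0,-2.4,0,0,0,0],
  [0,0,-3.4,0,0,0,0],
  [0,0,-3.4,0,0,0,0],
  [0,0,-3.4,0,0,0,0],
])

```text
t: 24.0
tool_pos: [0.6032, 0.0291, 0.1968]
ee_rot: [-0.52, 1.57, 1.052]
contact_force: [-0.1, -0.7, -1.4]
width: 0.442
```

```bash
python3 - <<'E'
from h import *
from plant import bot
state(bot)
p,d=bot.snapshot('wrist'); cv2.imwrite('pics/w19.png',p)
p,d=bot.snapshot('side');cv2.imwrite('pics/s19.png',cv2.resize(p[100:260,290:450],None,fx=4,fy=4,interpolation=cv2.INTER_CUBIC))
E
```

```text
t 24.0 tcp [0.6032 0.0291 0.1968] R [[0.001, -1.0, -0.0], [0.001, -0.0, 1.0], [-1.0, -0.001, 0.001]] w 0.442 F [-0.1 -0.7 -1.4] q [-0.48  0.36  0.42  1.82 -0.17  0.99  1.58]
```

View pics/w19.png

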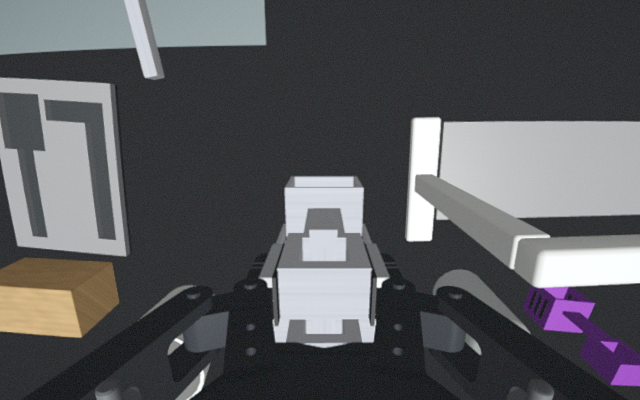

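View pics/s19.png

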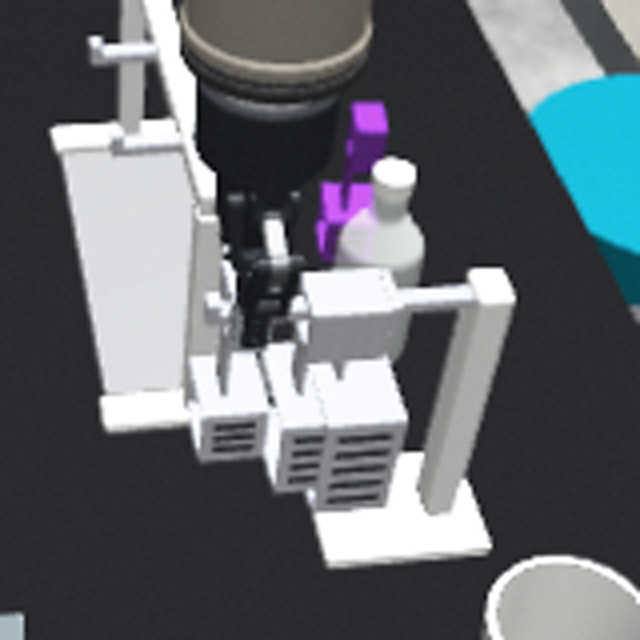

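The small basket is on the hook, clear of the middle's mouth. Next I lower and slide.

>>> arm_command([
  [0,0.6,0,0,0,0,0],
  [0,1.15,0,0,0,0,0],
  [0,1.2,0,0,0,0,0],
  [0,1.2,-0.7,0,0,0,0],
  [0,1.2,-1.4,0,0,0,0],
  [0,1.2,-1.9,0,0,0,0],
  [0,1.2,-1.9,0,0,0,0],
])

```text
t: 24.8
tool_pos: [0.6228, 0.0292, 0.185]
ee_rot: [-0.836, 1.569, 0.735]
contact_force: [-0.0, -0.9, -1.1]
width: 0.438
```

>>> arm_command([
  [0,0,-0.2,0,0,0,0],
  [0,0,-0.4,0,0,0,0],
  [0,0,-0.4,0,0,0,0],
])

```text
t: 25.1
tool_pos: [0.627, 0.0292, 0.185]
ee_rot: [-0.866, 1.569, 0.705]
contact_force: [0.5, -0.4, -1.7]
width: 0.441
```

>>> arm_command([
  [0,0,-0.15,0,0,0,0],
  [0,0,-0.25,0,0,0,0],
  [0,0,-0.25,0,0,0,0],
])

```text
t: 25.4
tool_pos: [0.6275, 0.0291, 0.1848]
ee_rot: [1.16, 1.568, 2.731]
contact_force: [-15.2, 0.3, 8.5]
width: 0.438
```

>>> arm_command([
  [0,0.05,0.1,0,0,0,0],
  [0,0.1,0.1,0,0,0,0],
  [0.6,0.1,0.1,0,0,0,0],
  [0.6,0.1,0.1,0,0,0,0],
  [0.6,0.1,0.1,0,0,0,0],
  [0.6,-2,0,0,0,0,0],
  [0.6,-5,0,0,0,0,0],
  [0.6,-9,0,0,0,0,0],
  [0.6,-12,0,0,0,0,0],
  [0.6,-12,0,0,0,0,0],
])

```text
t: 26.4
tool_pos: [0.6297, 0.0288, 0.3093]
ee_rot: [-0.926, 1.567, 0.645]
contact_force: [-0.5, -0.0, 0.8]
width: 0.598
```

```bash
python3 - <<'E'
from h import *
from plant import bot
state(bot)
c=bot.camera_params('wrist');p,d=bot.snapshot('wrist'); cv2.imwrite('pics/w20.png',p);P=cloud(c,d)
for v in range(180,280,3): print(v,P[v,310].round(4))
p,d=bot.snapshot('side');cv2.imwrite('pics/s20.png',p)
show(bot,[.50,-.12,.32],np.pi/2)
E
```

```text
t 26.4 tcp [0.6297 0.0288 0.3093] R [[0.003, -1.0, 0.0], [0.003, 0.0, 1.0], [-1.0, -0.003, 0.003]] w 0.598 F [-0.5 -0.   0.8] q [-0.49  0.31  0.44  1.64 -0.14  1.22  1.55]
180 [0.6146 0.0161 0.1766]
183 [0.6145 0.0167 0.1904]
186 [0.6149 0.0171 0.2011]
189 [0.6143 0.0177 0.2147]
192 [0.6165 0.0177 0.2159]
195 [0.6192 0.0176 0.2149]
198 [0.6214 0.0177 0.2162]
201 [0.6243 0.0176 0.2147]
204 [0.6267 0.0175 0.2151]
207 [0.6293 0.0175 0.2149]
210 [0.6318 0.0175 0.215 ]
213 [0.6347 0.0174 0.2141]
216 [0.637  0.0174 0.2147]
219 [0.6399 0.0173 0.2139]
222 [0.6421 0.0173 0.2151]
225 [0.6445 0.0173 0.2159]
228 [0.6473 0.0173 0.2153]
231 [0.6498 0.0173 0.2158]
234 [0.6525 0.0172 0.2157]
237 [0.6556 0.0172 0.2146]
240 [0.658  0.0172 0.2154]
243 [0.6609 0.0171 0.2149]
246 [0.6638 0.017  0.2146]
249 [0.6664 0.017  0.215 ]
252 [0.6687 0.017  0.2161]
255 [0.6718 0.017  0.2153]
258 [0.6744 0.017  0.2157]
261 [0.6768 0.017  0.2167]
264 [0.6799 0.0169 0.216 ]
267 [0.683  0.0168 0.2156]
270 [0.686  0.0168 0.2155]
273 [0.6886 0.0168 0.2159]
276 [0.6905 0.0168 0.2177]
279 [ 8.187e-01  6.200e-03 -6.000e-04]
t 26.5 tcp [0.6281 0.029  0.3052] row [ -1.48  12.81 -14.9 ] [ 0.02  0.1  -0.1 ]
```

View pics/w20.png

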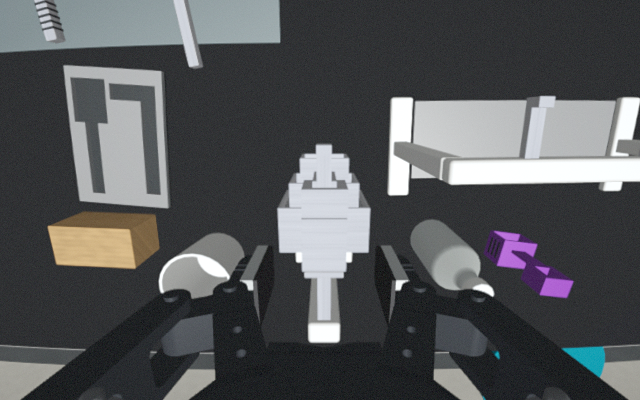

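View pics/s20.png

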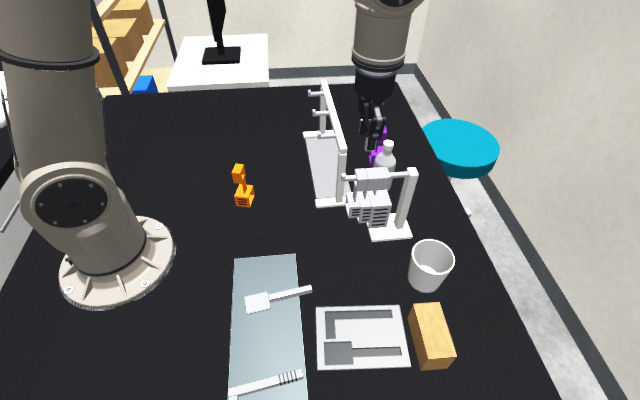

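All three sleeves run contiguous from x 0.614 to 0.688 (74 mm) at hanging height, and the bystanders are untouched. Now I move over the mat and tray to measure the tools and cut-outs.

>>> arm_command([
  [0.6,-2,2,-4,0,0,0],
  [0.6,-3,4,-8,0,0,0],
  [0.6,-4,6,-12,0,0,0],
  [0.6,-5,8,-16,0,0,0],
  [0.6,-5,10,-20,0,0,0],
  [0.6,-5,12,-24,0,0,0],
  [0.6,-5,13,-25,0,0,0],
  [0.6,-5,13,-25,0,0,0],
  [0.6,-5,13,-25,0,0,0],
  [0.6,-5,13,-25,0,0,0],
])

```text
t: 27.5
tool_pos: [0.499, -0.2196, 0.3545]
ee_rot: [0.937, 1.568, 2.511]
contact_force: [0.4, 0.0, 0.3]
width: 0.602
```

```bash
python3 - <<'E'
from h import *
from plant import bot
import pickle
state(bot)
c=bot.camera_params('wrist');p,d=bot.snapshot('wrist'); cv2.imwrite('pics/w21.png',p);np.save('pics/w21.npy',d); pickle.dump(c,open('pics/w21.pkl','wb'))
E
```

```text
t 27.5 tcp [ 0.499  -0.2196  0.3545] R [[-0.003, -1.0, -0.002], [0.002, -0.002, 1.0], [-1.0, 0.003, 0.002]] w 0.602 F [0.4 0.  0.3] q [-0.23  0.12  0.59  1.76 -0.07  1.28  1.95]
```

View pics/w21.png

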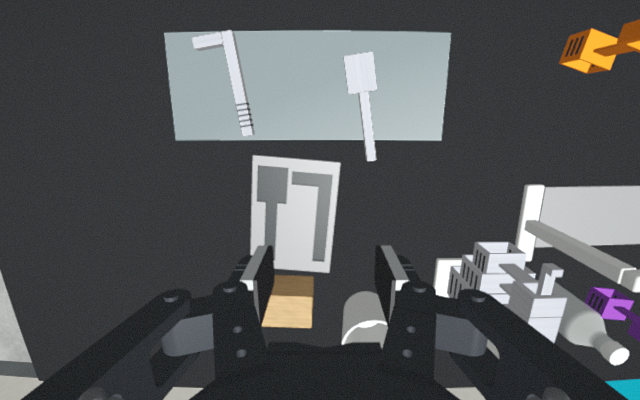

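```bash
cat > meas.py <<'E'
from h import *
import pickle
def lshape(c,m,z):
    cs,_=cv2.findContours(m.astype(np.uint8),cv2.RETR_EXTERNAL,cv2.CHAIN_APPROX_NONE)
    out=[]
    for k in cs:
        if cv2.contourArea(k)<300: continue
        P=onplane(c,k.reshape(-1,2),z)[:,:2]
        out.append((k,P))
    return out
E
python3 - <<'E'
from meas import *
c=pickle.load(open('pics/w21.pkl','rb'));d=np.load('pics/w21.npy');p=cv2.imread('pics/w21.png')
cv2.imwrite('pics/w21a.png',cv2.resize(p[145:285,235:350],None,fx=5,fy=4.2,interpolation=cv2.INTER_CUBIC))
cv2.imwrite('pics/w21b.png',cv2.resize(p[20:170,160:400],None,fx=3.3,fy=3.3,interpolation=cv2.INTER_CUBIC))
for q in [(253,156),(340,163),(330,272),(245,265)]: print('tray',q,onplane(c,[q],.012)[0].round(4))
E
```

```text
tray (253, 156) [ 0.4852 -0.3323  0.012 ]
tray (340, 163) [ 0.4962 -0.1934  0.012 ]
tray (330, 272) [ 0.69   -0.2078  0.012 ]
tray (245, 265) [ 0.6769 -0.3584  0.012 ]
```

View pics/w21a.png

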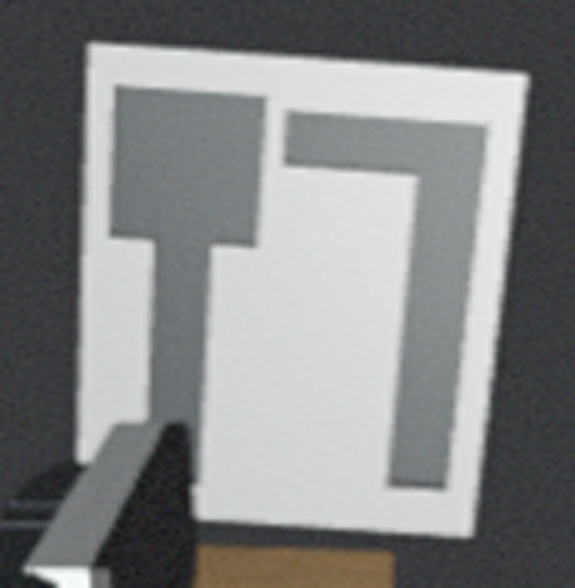

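View pics/w21b.png

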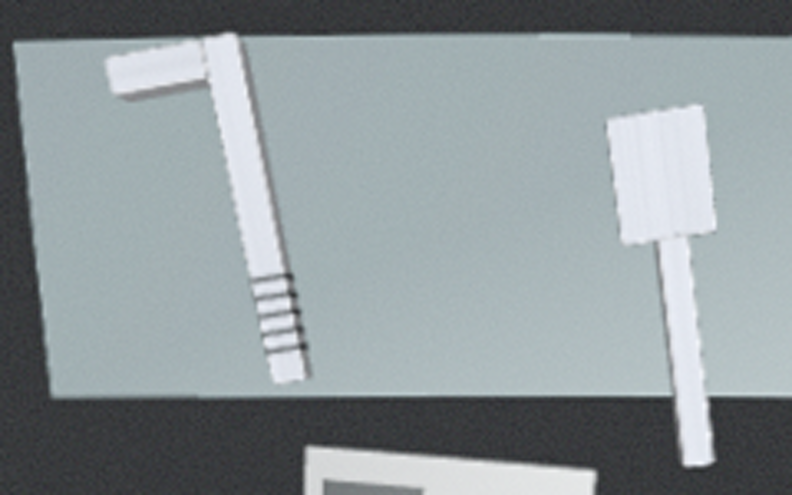

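>>> arm_command([
  [0.6,3,-3,-2,0,0,0],
  [0.6,6,-6,-4,0,0,0],
  [0.6,9,-10,-4.5,0,0,0],
  [0.6,9,-10,-4.5,0,0,0],
  [0.6,9,-10,-4.5,0,0,0],
  [0.6,9,-10,-4.5,0,0,0],
])

```text
t: 28.15
tool_pos: [0.5988, -0.2641, 0.2649]
ee_rot: [0.887, 1.568, 2.461]
contact_force: [-0.5, -0.1, -0.0]
width: 0.597
```

```bash
python3 - <<'E'
from h import *
from plant import bot
import pickle
state(bot)
c=bot.camera_params('wrist');p,d=bot.snapshot('wrist'); cv2.imwrite('pics/w22.png',p);np.save('pics/w22.npy',d); pickle.dump(c,open('pics/w22.pkl','wb'))
E
```

```text
t 28.15 tcp [ 0.5988 -0.2641  0.2649] R [[-0.002, -1.0, -0.003], [0.002, -0.003, 1.0], [-1.0, 0.002, 0.002]] w 0.597 F [-0.5 -0.1 -0. ] q [-0.11  0.41  0.59  1.64 -0.24  1.17  2.11]
```

View pics/w22.png

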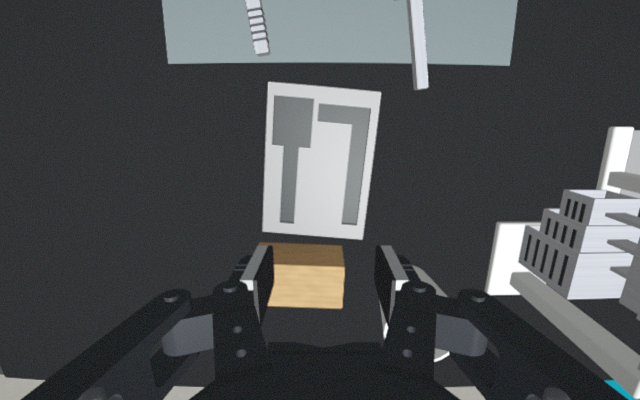

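```bash
cat >> meas.py <<'E'
def pockets(c,p,roi):
    g=cv2.cvtColor(p,cv2.COLOR_BGR2GRAY); u0,u1,v0,v1=roi
    sub=cv2.GaussianBlur(g,(3,3),0)[v0:v1,u0:u1]
    tray=cv2.morphologyEx((sub>85).astype(np.uint8),cv2.MORPH_CLOSE,np.ones((3,3)))
    return g,sub
E
python3 - <<'E'
from meas import *
c=pickle.load(open('pics/w22.pkl','rb'));d=np.load('pics/w22.npy');p=cv2.imread('pics/w22.png')
g=cv2.cvtColor(p,cv2.COLOR_BGR2GRAY)
print(g[120,280:400:4],g[200,262:380:3])
big=cv2.resize(g,None,fx=4,fy=4,interpolation=cv2.INTER_CUBIC)
m=((big>85)&(big<165)).astype(np.uint8)
m[:, :4*268]=0; m[:,4*376:]=0; m[:4*92]=0; m[4*228:]=0
m=cv2.morphologyEx(m,cv2.MORPH_OPEN,np.ones((9,9)))
cs,_=cv2.findContours(m,cv2.RETR_EXTERNAL,cv2.CHAIN_APPROX_NONE)
for k in cs:
    if cv2.contourArea(k)<8000: continue
    uv=(k.reshape(-1,2)+.5)/4-.5
    W=onplane(c,uv,.008)[:,:2]
    # yaw from long straight edges: minAreaRect on bar: use direction histogram via minimizing
    best=None
    for a in np.linspace(-.15,0,301):
        R=np.array([[np.cos(a),np.sin(a)],[-np.sin(a),np.cos(a)]]); q=W@R.T
        h=sum(np.sum(np.histogram(q[:,i],bins=np.arange(q[:,i].min(),q[:,i].max()+.0005,.0005))[0].astype(float)**2) for i in (0,1))
        if best is None or h>best[0]: best=(h,a)
    a=best[1];R=np.array([[np.cos(a),np.sin(a)],[-np.sin(a),np.cos(a)]]); q=W@R.T
    lo,hi=q.min(0),q.max(0)
    far=q[q[:,0]>np.percentile(q[:,0],50) ]; bar=q[(q[:,0]>lo[0]+.09)&(q[:,0]<hi[0]-.01)]
    bl,bh=np.median(bar[bar[:,1]<bar[:,1].mean(),1]),np.median(bar[bar[:,1]>bar[:,1].mean(),1])
    ctr=np.array([(lo[0]+hi[0])/2,(bl+bh)/2]); print('area',cv2.contourArea(k),'yaw',a,'len',hi-lo,'barw',bh-bl,'origin',(R.T@ctr).round(4), 'mid of full y',((lo+hi)/2)[1]-ctr[1])
x=cv2.cvtColor(big,cv2.COLOR_GRAY2BGR); cv2.drawContours(x,cs,-1,(0,0,255),1); cv2.imwrite('pics/w22m.png',x[320:980,1030:1540])
E
```

```text
[123 126 129 128 128 130 133 131 175 214 133 135 138 134 136 137 140 136
 136 139 142 140 126 216 218  50  54  52  49  57] [ 72 202 204 206 206 206 178 120 115 121 121 185 208 210 213 212 213 213
 213 214 216 215 216 219 218 219 218 197 143 146 147 145 136 220 221 184
  52  54  53  57]
area 39109.5 yaw -0.08549999999999999 len [0.15715613 0.06634634] barw 0.020607513075956374 origin [ 0.5919 -0.2223] mid of full y -0.02233704865105382
area 48145.5 yaw -0.08449999999999999 len [0.16753663 0.04995315] barw 0.019245204775731106 origin [ 0.5846 -0.3092] mid of full y -0.00011697090111012498
```

View pics/w22m.png

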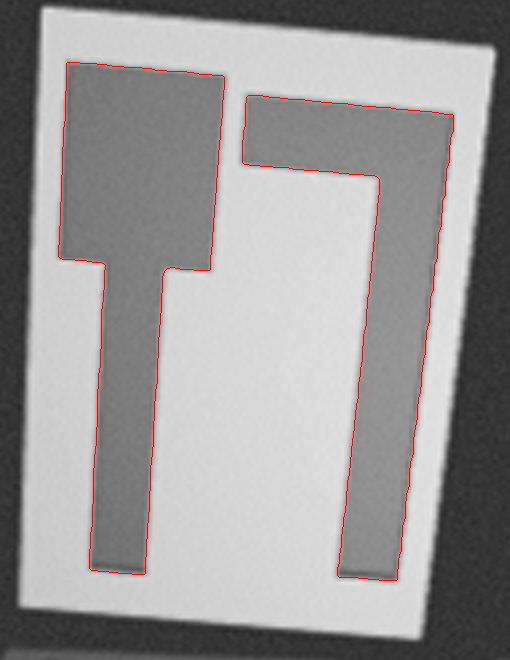

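```bash
cat >> meas.py <<'E'
def tools(c,p,roi,thr=195,name=''):
    g=cv2.cvtColor(p,cv2.COLOR_BGR2GRAY); big=cv2.resize(g,None,fx=4,fy=4,interpolation=cv2.INTER_CUBIC)
    m=(big>thr).astype(np.uint8); u0,u1,v0,v1=[4*x for x in roi]
    z=np.zeros_like(m); z[v0:v1,u0:u1]=m[v0:v1,u0:u1]
    z=cv2.morphologyEx(z,cv2.MORPH_CLOSE,np.ones((15,15)))
    cs,_=cv2.findContours(z,cv2.RETR_EXTERNAL,cv2.CHAIN_APPROX_NONE)
    k=max(cs,key=cv2.contourArea); uv=(k.reshape(-1,2)+.5)/4-.5
    x=cv2.cvtColor(big,cv2.COLOR_GRAY2BGR); cv2.drawContours(x,[k],-1,(0,0,255),1)
    cv2.imwrite(f'pics/{name}.png',cv2.resize(x[v0:v1,u0:u1],(min(600,u1-u0),min(600,v1-v0))))
    return z[::1],k,uv
E
python3 - <<'E'
from meas import *
c=pickle.load(open('pics/w21.pkl','rb'));d=np.load('pics/w21.npy');p=cv2.imread('pics/w21.png')
g=cv2.cvtColor(p,cv2.COLOR_BGR2GRAY); print(g[120,340:390:2],g[80,215:260:2])
for n,roi in dict(ret=(188,262,24,142),spa=(338,384,48,166)).items():
    z,k,uv=tools(c,p,roi,205,n)
    print(n,uv.min(0),uv.max(0),cv2.contourArea(k)/16)
    P=onplane(c,uv,.021)[:,:2]
    # long straight section: pixels rows per contour -> centre line
    rows=np.arange(int(uv[:,1].min())+2,int(uv[:,1].max())-1,2); L=[]
    for v in rows:
        s=np.where(z[4*v+2])[0]
        if len(s): L.append((v,(s.min()+.5)/4-.5,(s.max()+.5)/4-.5))
    L=np.array(L)
    A=onplane(c,L[:,[1,0]],.021);B=onplane(c,L[:,[2,0]],.021)
    for i in range(0,len(L),3): print(L[i].round(1),A[i,:2].round(4),B[i,:2].round(4),round(1000*(B[i,1]-A[i,1]),1))
E
```

```text
[185 185 186 186 184 187 185 185 184 184 187 167 233 231 231 233 193 188
 188 188 188 188 189 187 191] [171 171 171 172 171 172 169 171 215 228 226 227 228 194 144 174 172 173
 172 172 172 175 172]
ret [191.875  30.125] [251.375 135.375] 1338.5
[ 32.  216.1 231.1] [ 0.3067 -0.374 ] [ 0.307  -0.3523] 21.6
[ 38.  191.9 232.4] [ 0.3141 -0.4099] [ 0.315 -0.351] 58.9
[ 44.  193.1 233.4] [ 0.3222 -0.4088] [ 0.323  -0.3501] 58.7
[ 50.  224.6 234.9] [ 0.3309 -0.3633] [ 0.331  -0.3484] 14.9
[ 56.  225.6 236.1] [ 0.339  -0.3625] [ 0.3392 -0.3471] 15.4
[ 62.  227.1 237.1] [ 0.3472 -0.3608] [ 0.3473 -0.3461] 14.7
[ 68.  228.4 238.4] [ 0.3554 -0.3595] [ 0.3555 -0.3448] 14.8
[ 74.  229.4 239.6] [ 0.3637 -0.3586] [ 0.3638 -0.3435] 15.2
[ 80.  230.9 240.6] [ 0.3721 -0.357 ] [ 0.3722 -0.3425] 14.5
[ 86.  232.1 241.9] [ 0.3805 -0.3557] [ 0.3806 -0.3411] 14.6
[ 92.  232.9 243.4] [ 0.389  -0.3552] [ 0.3891 -0.3394] 15.7
[ 98.  234.6 244.4] [ 0.3975 -0.3531] [ 0.3976 -0.3384] 14.7
[104.  236.6 245.1] [ 0.4062 -0.3507] [ 0.4062 -0.3378] 12.9
[110.  237.9 246.9] [ 0.4149 -0.3494] [ 0.4149 -0.3357] 13.7
[11
[... 626 characters left out ...]
.1839] [ 0.3846 -0.1423] 41.6
[ 95.  359.9 368.6] [ 0.3933 -0.1659] [ 0.3932 -0.1528] 13.1
[101.  360.1 368.6] [ 0.4018 -0.1652] [ 0.4017 -0.1525] 12.8
[107.  361.1 369.6] [ 0.4104 -0.1634] [ 0.4103 -0.1506] 12.8
[113.  361.9 370.6] [ 0.4191 -0.162 ] [ 0.419  -0.1488] 13.3
[119.  362.6 370.6] [ 0.4279 -0.1606] [ 0.4278 -0.1484] 12.2
[125.  363.1 371.9] [ 0.4368 -0.1595] [ 0.4367 -0.1461] 13.4
[131.  364.1 372.6] [ 0.4457 -0.1577] [ 0.4456 -0.1446] 13.1
[137.  364.1 372.9] [ 0.4547 -0.1573] [ 0.4546 -0.1438] 13.5
[143.  365.1 373.6] [ 0.4638 -0.1555] [ 0.4638 -0.1423] 13.2
[149.  366.1 373.9] [ 0.473  -0.1536] [ 0.473  -0.1415] 12.1
[155.  367.1 374.6] [ 0.4823 -0.1516] [ 0.4822 -0.1399] 11.8
```

View pics/ret.png

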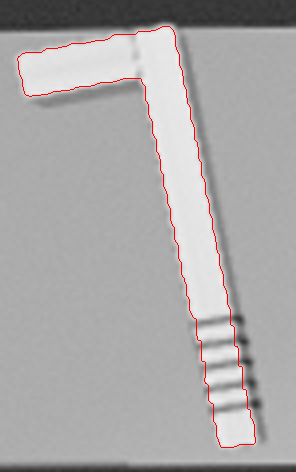

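View pics/spa.png

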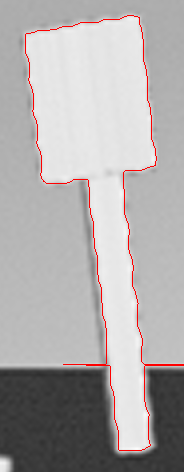

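Retractor bar: origin about (0.378,−0.349), yaw 0.150. Spatula: origin about (0.410,−0.157), yaw 0.153. There are no white look-alikes of the tools on the mat. Now I move above the retractor.

```bash
python3 - <<'E'
from h import *
from plant import bot
show(bot,[.363,-.351,.13],np.pi/2+.15)
E
```

```text
t 28.2 tcp [ 0.5987 -0.2642  0.2655] row [13.56 23.58 -8.64] [-8.45  0.1  -0.04]
```

>>> arm_command([
  [0.6,2,4,-1.5,-1.5,0,0],
  [0.6,3.5,8,-3,-3,0,0],
  [0.6,5,12,-4.5,-4.5,0,0],
  [0.6,6.5,16,-6,-6,0,0],
  [0.6,8.5,20,-7.5,-7.5,0,0],
  [0.6,11,23.5,-8.6,-8.5,0,0],
  [0.6,13,23.5,-8.6,-8.5,0,0],
  [0.6,13.5,23.5,-8.6,-8.5,0,0],
  [0.6,13.5,23.5,-8.6,-8.5,0,0],
  [0.6,13.5,23.5,-8.6,-8.5,0,0],
])

```text
t: 29.2
tool_pos: [0.365, -0.3507, 0.1318]
ee_rot: [-0.962, 1.569, 0.76]
contact_force: [0.7, 0.3, 0.3]
width: 0.596
```

```bash
python3 - <<'E'
from meas import *
from plant import bot
state(bot)
c=bot.camera_params('wrist');p,d=bot.snapshot('wrist'); cv2.imwrite('pics/w23.png',p);np.save('pics/w23.npy',d); pickle.dump(c,open('pics/w23.pkl','wb'))
show(bot,[.363,-.351,.012],np.pi/2+.15)
P=cloud(c,d)
for v in range(150,330,12): print(v,[P[v,u].round(3).tolist() for u in (300,325,350)])
E
```

```text
t 29.2 tcp [ 0.365  -0.3507  0.1318] R [[0.001, -0.988, -0.151], [0.001, -0.151, 0.988], [-1.0, -0.001, 0.001]] w 0.596 F [0.7 0.3 0.3] q [ 0.14  0.31  0.59  2.1  -0.24  0.79  2.61]
t 29.25 tcp [ 0.3651 -0.3507  0.1318] row [ 1.198e+01  2.200e-01 -1.000e-02] [0.11 0.04 0.07]
150 [[0.326, -0.378, 0.003], [0.321, -0.357, 0.02], [0.319, -0.335, 0.003]]
162 [[0.336, -0.377, 0.002], [0.33, -0.355, 0.021], [0.329, -0.333, 0.003]]
174 [[0.347, -0.376, 0.001], [0.341, -0.354, 0.019], [0.34, -0.331, 0.003]]
186 [[0.358, -0.374, 0.003], [0.351, -0.352, 0.02], [0.351, -0.329, 0.002]]
198 [[0.369, -0.373, 0.003], [0.361, -0.35, 0.021], [0.362, -0.327, 0.003]]
210 [[0.381, -0.371, 0.001], [0.372, -0.349, 0.02], [0.374, -0.325, 0.003]]
222 [[0.393, -0.37, 0.001], [0.383, -0.347, 0.021], [0.385, -0.323, 0.003]]
234 [[0.405, -0.368, 0.003], [0.394, -0.345, 0.02], [0.398, -0.32, 0.002]]
246 [[0.417, -0.366, 0.003], [0.406, -0.344, 0.02], [0.41, -0.318, 0.003]]
258 [[0.43, -0.365, 0.003], [0.417, -0.342, 0.021], [0.422, -0.316, 0.002]]
270 [[0.443, -0.363, 0.002], [0.429, -0.34, 0.022], [0.436, -0.314, 0.002]]
282 [[0.456, -0.361, 0.003], [0.442, -0.338, 0.02], [0.448, -0.311, 0.003]]
294 [[0.472, -0.359, -0.001], [0.468, -0.334, 0.0], [0.464, -0.308, -0.001]]
306 [[0.487, -0.358, -0.002], [0.482, -0.332, 0.0], [0.479, -0.306, -0.001]]
318 [[0.501, -0.356, -0.0], [0.488, -0.331, 0.012], [0.485, -0.305, 0.01]]
```

View pics/w23.png

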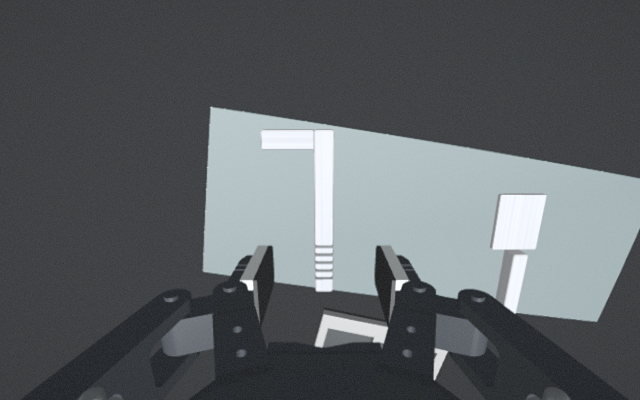

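The retractor lies square between the fingers, bar (323,130–290). Next I descend to grip its top half.

>>> arm_command([
  [0.6,4,0.1,0,0,0,0],
  [0.6,7,0.2,0,0,0,0],
  [0.6,9.5,0.2,0,0,0,0],
  [0.6,11.2,0.2,0,0,0,0],
  [0.6,11.9,0.2,0,0,0,0],
  [0.6,11.9,0.2,0,0,0,0],
], newtons=40)

```text
t: 29.85
tool_pos: [0.3634, -0.3509, 0.0127]
ee_rot: [-0.729, 1.57, 0.994]
contact_force: [0.7, -0.3, -0.1]
width: 0.599
```

>>> arm_command([
  [0,0,0,0,0,0,0],
  [0,0,0,0,0,0,0],
  [0,0,0,0,0,0,0],
  [0,0,0,0,0,0,0],
  [0,0,0,0,0,0,0],
  [0,0,0,0,0,0,0],
  [0,0,0,0,0,0,0],
  [0,0,0,0,0,0,0],
])

```text
t: 30.65
tool_pos: [0.3641, -0.3512, 0.0138]
ee_rot: [-1.583, 1.569, 0.141]
contact_force: [-1.5, 1.5, 9.9]
width: 0.172
```

```bash
python3 - <<'E'
from meas import *
from plant import bot
state(bot)
c=bot.camera_params('wrist');p,d=bot.snapshot('wrist'); cv2.imwrite('pics/w24.png',p)
E
```

```text
t 30.65 tcp [ 0.3641 -0.3512  0.0138] R [[0.002, -0.988, -0.152], [0.0, -0.152, 0.988], [-1.0, -0.002, -0.0]] w 0.172 F [-1.5  1.5  9.9] q [ 0.33  0.5   0.38  2.16 -0.36  0.54  2.7 ]
```

View pics/w24.png

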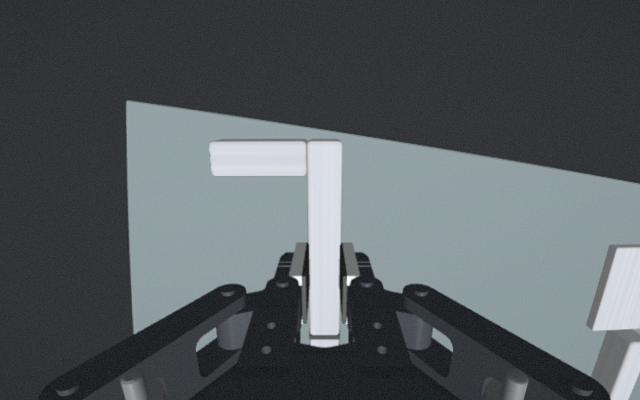

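>>> arm_command([
  [0,-2,0,0,0,0,0],
  [0,-5,0,0,0,0,0],
  [0,-9,0,0,0,0,0],
  [0,-10,0,0,3,0,0],
  [0,-10,0,0,6,0,0],
  [0,-10,0,0,6,0,0],
])

```text
t: 31.3
tool_pos: [0.3643, -0.3512, 0.1147]
ee_rot: [-1.672, 1.567, -0.054]
contact_force: [0.5, -0.4, -2.1]
width: 0.17
```

```bash
python3 - <<'E'
from meas import *
from plant import bot
state(bot)
c=bot.camera_params('wrist');p,d=bot.snapshot('wrist'); cv2.imwrite('pics/w25.png',p); np.save('pics/w25.npy',d); pickle.dump(c,open('pics/w25.pkl','wb'))
g=bot.get_obs(); pickle.dump((g['tool_pos'],rpy(g['ee_rot'])),open('pics/w25s.pkl','wb'))
P=cloud(c,d); R=rpy(g['ee_rot'])
for v in range(120,350,8):
    print(v,[((P[v,u]-g['tool_pos'])@R).round(4).tolist() for u in (250,325)])
E
```

```text
t 31.3 tcp [ 0.3643 -0.3512  0.1147] R [[0.004, -0.999, -0.047], [-0.0, -0.047, 0.999], [-1.0, -0.004, -0.0]] w 0.17 F [ 0.5 -0.4 -2.1] q [ 0.21  0.33  0.52  2.11 -0.24  0.75  2.5 ]
120 [[0.1147, 0.0689, -0.0611], [0.1135, 0.0687, 0.0006]]
128 [[0.1117, 0.0626, -0.0608], [0.1115, 0.0623, 0.0006]]
136 [[0.1116, 0.0562, -0.0611], [0.1118, 0.0559, 0.0006]]
144 [[-0.007, 0.0589, -0.0329], [-0.0065, 0.0588, 0.0002]]
152 [[-0.0071, 0.0554, -0.0331], [-0.0082, 0.0554, 0.0002]]
160 [[-0.0082, 0.052, -0.0331], [-0.0073, 0.0518, 0.0002]]
168 [[-0.0078, 0.0484, -0.0334], [-0.0064, 0.0481, 0.0002]]
176 [[0.1118, 0.0228, -0.0634], [-0.0071, 0.0445, 0.0002]]
184 [[0.1117, 0.0158, -0.0638], [-0.0069, 0.0408, 0.0002]]
192 [[0.1118, 0.0088, -0.0643], [-0.0074, 0.0372, 0.0002]]
200 [[0.1124, 0.0015, -0.065], [-0.0087, 0.0337, 0.0002]]
208 [[0.1107, -0.0054, -0.0651], [-0.007, 0.0294, 0.0002]]
216 [[0.1123, -0.0132, -0.066], [-0.0084, 0.0259, 0.0002]]
224 [[0.1112, -0.0203, -0.0662], [-0.0078, 0.0218, 0.0002]]
232 [[0.111, -0.0279, -0.0667], [-0.0076, 0.0177, 0.0002]]
240 [[0.1113, -0.0357, -0.0673], [-0.0068, 0.0133, 0.0002]]
248 [[0.1112, -0.0435, -0.0679], [-0.0074, 0.0093, 0.0002]]
256 [[0.1119, -0.0519, -0.0686], [-0.0071, 0.0049, 0.0002]]
264 [[0.1127, -0.0604, -0.0695], [-0.0077, 0.0009, 0.0002]]
272 [[0.1117, -0.0682, -0.0698], [-0.0071, -0.0038, 0.0002]]
280 [[0.1116, -0.0766, -0.0704], [-0.0073, -0.0082, 0.0002]]
288 [[0.1122, -0.0855, -0.0712], [-0.007, -0.0129, 0.0002]]
296 [[-0.0448, 0.0067, -0.0277], [-0.0075, -0.0172, 0.0002]]
304 [[-0.0492, 0.0063, -0.0267], [-0.0074, -0.022, 0.0001]]
312 [[-0.0536, 0.006, -0.0257], [-0.0085, -0.026, 0.0001]]
320 [[-0.0725, 0.017, -0.0205], [-0.0068, -0.0322, 0.0001]]
328 [[-0.075, 0.0164, -0.0199], [-0.0065, -0.0374, 0.0001]]
336 [[-0.0795, 0.0175, -0.0188], [-0.0062, -0.0429, 0.0001]]
344 [[-0.0819, 0.0171, -0.0183], [-0.0063, -0.048, 0.0001]]
```

View pics/w25.png

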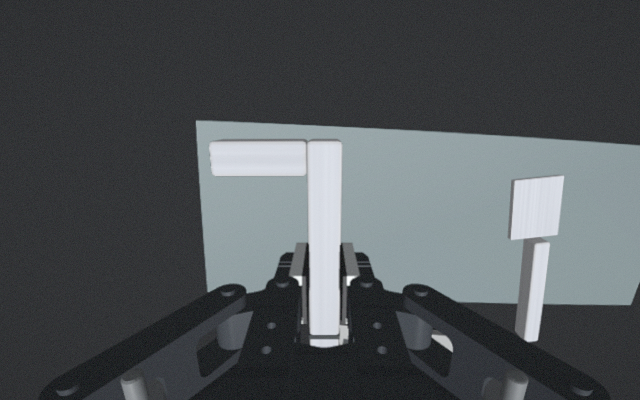

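```bash
python3 - <<'E'
from meas import *
from plant import bot
show(bot,[.5772,-.221,.06],np.pi/2-.085)
E
```

```text
t 31.35 tcp [ 0.3641 -0.3511  0.1142] row [  5.48 -21.91  11.94] [7.69 0.01 0.17]
```

>>> arm_command([
  [0,0,-3.5,2,1.5,0,0],
  [0,0,-7,4,3,0,0],
  [0,0,-10.5,6,4.5,0,0],
  [0,0,-14,8,6,0,0],
  [0,0,-17.5,10,7.7,0,0],
  [0,0,-21.9,11.95,7.7,0,0],
  [0,2,-21.9,11.95,7.7,0,0.15],
  [0,4,-21.9,11.95,7.7,0,0.15],
  [0,5.5,-21.9,11.95,7.7,0,0.15],
  [0,5.5,-21.9,11.95,7.7,0,0.15],
  [0,5.5,-21.9,11.95,7.7,0,0.15],
])

```text
t: 32.45
tool_pos: [0.5769, -0.2213, 0.06]
ee_rot: [0.885, 1.571, 2.371]
contact_force: [-0.3, 0.3, -1.5]
width: 0.167
```

```bash
python3 - <<'E'
from meas import *
from plant import bot
state(bot)
c=bot.camera_params('wrist');p,d=bot.snapshot('wrist'); cv2.imwrite('pics/w26.png',p); np.save('pics/w26.npy',d); pickle.dump(c,open('pics/w26.pkl','wb'))
show(bot,[.5772,-.221,.0155],np.pi/2-.085)
E
```

```text
t 32.45 tcp [ 0.5769 -0.2213  0.06  ] R [[-0.0, -0.996, 0.085], [0.0, 0.085, 0.996], [-1.0, 0.0, 0.0]] w 0.167 F [-0.3  0.3 -1.5] q [-0.07  0.57  0.44  1.89 -0.35  0.76  2.05]
t 32.5 tcp [ 0.5773 -0.2214  0.0605] row [4.5  0.01 0.04] [-0.02  0.    0.05]
```

View pics/w26.png

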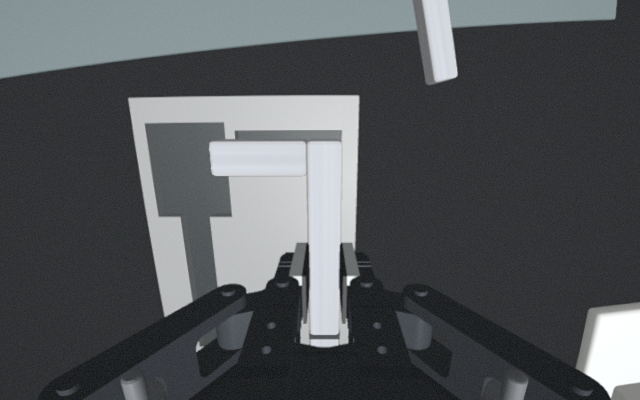

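```bash
python3 - <<'E'
from meas import *
from plant import bot
c=pickle.load(open('pics/w26.pkl','rb')); p=cv2.imread('pics/w26.png')
o=bot.get_obs();R=rpy(o['ee_rot'])
x=cv2.resize(p[115:195,195:365],None,fx=4.5,fy=4.5,interpolation=cv2.INTER_CUBIC); cv2.imwrite('pics/w26c.png',x)
g=cv2.cvtColor(p,cv2.COLOR_BGR2GRAY)
print(g[122:145,260],g[122:145,290]);print(g[134,225:245],g[134,333:352],g[137,333:352])
for q in [(342.5,134),(234.5,134),(260,130.0),(330,130)]:
    print(q,((onplane(c,[q],.012)[0]-o['tool_pos'])@R*1000).round(1))
E
```

```text
[205 201 202 203 206 203 204 205 149 114 111 111 114 112 111 111 109 110
 118 170 206 207 209] [210 209 208 206 208 208 210 209 143 123 121 121 123 122 121 121 120 112
 124 175 207 208 211]
[190 200 200 198 199 199 200 201 201 178 107  85  90  97 107 105 108 110
 105 108] [131 130 132 129 133 134 132 129 158 200 215 214 216 215 215 213 216 214
 214] [130 127 134 130 134 131 131 127 168 204 216 214 215 215 213 212 214 215
 214]
(342.5, 134) [48.5 61.3 11.2]
(234.5, 134) [ 48.5  61.4 -55.2]
(260, 130.0) [ 48.5  63.8 -39.3]
(330, 130) [48.5 63.7  3.5]
```

View pics/w26c.png

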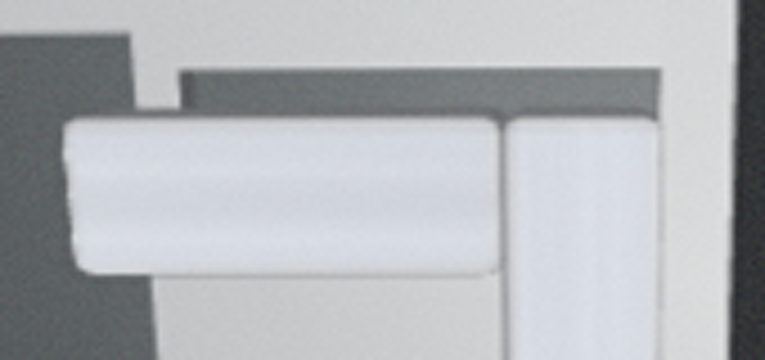

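The measured cut-out edges (11.2, −55.2, 63.8 mm) agree with the expected 11, −55, 63.2. Next I lower.

>>> arm_command([
  [0,1.5,0,0,0,0,0],
  [0,3,0,0,0,0,0],
  [0,3.7,0,0,0,0,0],
  [0,4.1,0,0,0,0,0],
  [0,4.4,0,0,0,0,0],
  [0,4.5,0,0,0,0,0],
  [0,4.5,0,0,0,0,0],
])

```text
t: 33.2
tool_pos: [0.5774, -0.2215, 0.0156]
ee_rot: [-1.537, 1.57, -0.052]
contact_force: [-0.1, 0.9, -1.5]
width: 0.169
```

>>> arm_command([
  [0.35,0,0,0,0,0,0],
  [0.35,0,0,0,0,0,0],
  [0.35,0,0,0,0,0,0],
  [0.35,0,0,0,0,0,0],
  [0.35,-2,0,0,0,0,0],
  [0.35,-6,0,0,0,0,0],
  [0.35,-11,0,0,0,0,0],
  [0.35,-16,0,0,0,0,0],
  [0.35,-20,0,0,0,0,0],
  [0.35,-20,0,0,0,0,0],
])

```text
t: 34.2
tool_pos: [0.5794, -0.2226, 0.2215]
ee_rot: [-1.638, 1.561, -0.153]
contact_force: [-0.2, -0.8, -0.6]
width: 0.348
```

```bash
python3 - <<'E'
from meas import *
from plant import bot
state(bot)
c=bot.camera_params('wrist');p,d=bot.snapshot('wrist'); cv2.imwrite('pics/w27.png',p); np.save('pics/w27.npy',d); pickle.dump(c,open('pics/w27.pkl','wb'))
P=cloud(c,d)
for v in range(100,300,10): print(v,P[v,325].round(4), P[v,300].round(4))
E
```

```text
t 34.2 tcp [ 0.5794 -0.2226  0.2215] R [[0.009, -0.996, 0.086], [-0.001, 0.086, 0.996], [-1.0, -0.009, -0.001]] w 0.348 F [-0.2 -0.8 -0.6] q [-0.16  0.38  0.55  1.77 -0.23  1.04  1.96]
100 [ 4.910e-01 -2.142e-01 -2.000e-04] [ 0.4885 -0.2426 -0.0009]
110 [ 0.5022 -0.2151  0.0111] [ 0.4997 -0.2429  0.0106]
120 [ 0.5129 -0.216   0.0112] [ 0.5105 -0.2441  0.0105]
130 [ 0.5234 -0.217   0.022 ] [ 0.5211 -0.2445  0.0192]
140 [ 0.5341 -0.2179  0.0221] [ 0.5319 -0.2456  0.0203]
150 [ 0.545  -0.2188  0.0232] [ 0.5437 -0.2475  0.0122]
160 [ 0.5564 -0.2198  0.0205] [ 0.5551 -0.2487  0.0123]
170 [ 0.5678 -0.2207  0.0207] [ 0.5667 -0.25    0.012 ]
180 [ 0.5796 -0.2217  0.0195] [ 0.5783 -0.2511  0.0132]
190 [ 0.591  -0.2227  0.0211] [ 0.5909 -0.2526  0.011 ]
200 [ 0.6031 -0.2237  0.0208] [ 0.6028 -0.2538  0.0125]
210 [ 0.6151 -0.2247  0.0215] [ 0.6155 -0.2552  0.0118]
220 [ 0.6277 -0.2258  0.0211] [ 0.6284 -0.2567  0.0115]
230 [ 0.64   -0.2269  0.0222] [ 0.6416 -0.2581  0.0111]
240 [ 0.6535 -0.228   0.0209] [ 0.6548 -0.2595  0.0116]
250 [ 0.6666 -0.2291  0.0212] [ 0.6682 -0.261   0.0121]
260 [ 0.6851 -0.2306  0.0115] [ 0.6825 -0.2626  0.0112]
270 [ 7.057e-01 -2.323e-01 -3.000e-04] [ 0.7032 -0.2658 -0.0008]
280 [ 7.208e-01 -2.336e-01 -3.000e-04] [ 0.7036 -0.2639  0.0246]
290 [ 0.7376 -0.235  -0.0025] [ 0.7026 -0.2619  0.0494]
```

View pics/w27.png

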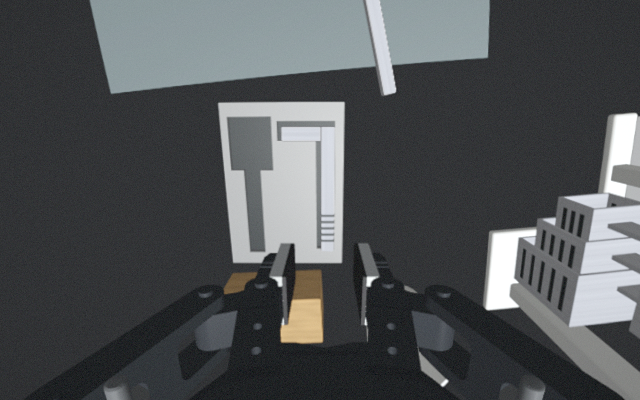

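The retractor is seated, top about 10 mm proud over (325,130–255). Now the spatula.

```bash
python3 - <<'E'
from meas import *
from plant import bot
show(bot,[.417,-.1558,.16],np.pi/2+.153)
E
```

```text
t 34.25 tcp [ 0.5784 -0.2219  0.2186] row [ 5.76 16.68  5.21] [-13.66  -0.05   0.35]
```

>>> arm_command([
  [0.6,1,4,1.3,-3.5,0,0],
  [0.6,2,8,2.6,-7,0,0],
  [0.6,3,12,4,-10.5,0,0.3],
  [0.6,4,16,5.2,-13.7,0,0.3],
  [0.6,5.7,16.7,5.2,-13.7,0,0.3],
  [0.6,5.7,16.7,5.2,-13.7,0,0.3],
  [0.6,5.7,16.7,5.2,-13.7,0,0.3],
  [0.6,5.7,16.7,5.2,-13.7,0,0.3],
])

```text
t: 35.05
tool_pos: [0.4179, -0.1563, 0.161]
ee_rot: [-2.575, 1.569, -0.851]
contact_force: [0.1, 0.3, 0.5]
width: 0.605
```

```bash
python3 - <<'E'
from meas import *
from plant import bot
state(bot)
o=bot.get_obs(); c=bot.camera_params('wrist');p,d=bot.snapshot('wrist'); cv2.imwrite('pics/w28.png',p); np.save('pics/w28.npy',d); pickle.dump(c,open('pics/w28.pkl','wb'))
P=cloud(c,d); m=(P[...,2]>.016)&(P[...,2]<.026)
V,U=np.mgrid[0:400,0:640]; m&=(V<300)&(U>260)&(U<390)
r=[]
for v in range(100,300,6):
    us=np.where(m[v])[0]
    if 8<len(us)<40: q=onplane(c,[[us.min()-.5,v],[us.max()+.5,v]],.021); r.append([v,us.min(),us.max(),*q.mean(0)[:2],1000*np.hypot(*(q[1]-q[0])[:2])])
r=np.array(r); print(r.round(4)[:, :6])
if len(r): print(np.polyfit(r[:,3],r[:,4],1))
E
```

```text
t 35.05 tcp [ 0.4179 -0.1563  0.161 ] R [[0.001, -0.988, -0.153], [-0.001, -0.153, 0.988], [-1.0, -0.001, -0.002]] w 0.605 F [0.1 0.3 0.5] q [-0.25  0.14  0.51  2.2  -0.09  0.82  2.04]
[[ 1.66000e+02  3.17000e+02  3.31000e+02  3.91000e-01 -1.60800e-01
   1.40250e+01]
 [ 1.72000e+02  3.17000e+02  3.31000e+02  3.96600e-01 -1.59900e-01
   1.40994e+01]
 [ 1.78000e+02  3.17000e+02  3.31000e+02  4.02300e-01 -1.59000e-01
   1.41750e+01]
 [ 1.84000e+02  3.18000e+02  3.31000e+02  4.07900e-01 -1.57700e-01
   1.33017e+01]
 [ 1.90000e+02  3.18000e+02  3.31000e+02  4.13700e-01 -1.56800e-01
   1.33748e+01]
 [ 1.96000e+02  3.18000e+02  3.31000e+02  4.19500e-01 -1.55900e-01
   1.34491e+01]
 [ 2.02000e+02  3.18000e+02  3.31000e+02  4.25400e-01 -1.55000e-01
   1.35248e+01]
 [ 2.08000e+02  3.18000e+02  3.31000e+02  4.31400e-01 -1.54000e-01
   1.36018e+01]
 [ 2.14000e+02  3.18000e+02  3.31000e+02  4.37500e-01 -1.53100e-01
   1.36801e+01]
 [ 2.20000e+02  3.18000e+02  3.31000e+02  4.43600e-01 -1.52100e-01
   1.37599e+01]
 [ 2.26000e+02  3.18000e+02  3.31000e+02  4.49800e-01 -1.51200e-01
   1.38411e+01]
 [ 2.32000e+02  3.18000e+02  3.31000e+02  4.56000e-01 -1.50200e-01
   1.39238e+01]
 [ 2.38000e+02  3.18000e+02  3.31000e+02  4.62400e-01 -1.49200e-01
   1.40080e+01]
 [ 2.44000e+02  3.18000e+02  3.31000e+02  4.68800e-01 -1.48200e-01
   1.40938e+01]
 [ 2.50000e+02  3.18000e+02  3.31000e+02  4.75300e-01 -1.47200e-01
   1.41811e+01]
 [ 2.56000e+02  3.18000e+02  3.31000e+02  4.81800e-01 -1.46200e-01
   1.42701e+01]
 [ 2.62000e+02  3.19000e+02  3.31000e+02  4.88400e-01 -1.44700e-01
   1.33349e+01]]
[ 0.16109737 -0.22363081]
```

View pics/w28.png

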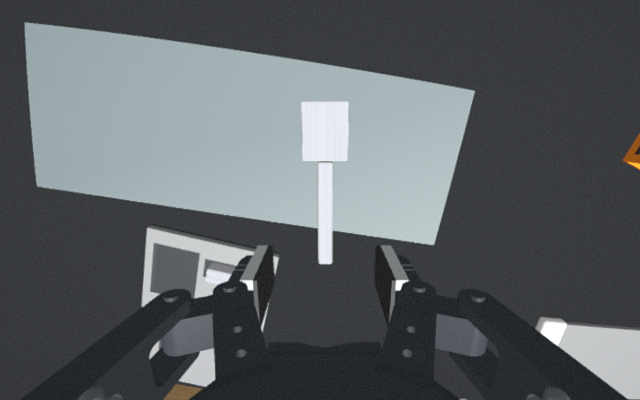

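The spatula is square between the fingers: handle (325,163–264), blade (325,130). Next I descend and grip.

>>> arm_command([
  [0.6,4,0,0,0,0,0],
  [0.6,8,0,0,0,0,0],
  [0.6,11.5,0,0,-0.3,0,0],
  [0.6,13.5,0,0,-0.3,0,0],
  [0.6,14.7,0,0,-0.3,0,0],
  [0.6,14.9,0,0,-0.3,0,0],
  [0.6,14.9,0,0,-0.3,0,0],
  [0.6,14.9,0,0,-0.3,0,0],
])

```text
t: 35.9
tool_pos: [0.4188, -0.1567, 0.0129]
ee_rot: [-2.207, 1.567, -0.478]
contact_force: [0.0, -0.4, 0.3]
width: 0.599
```

>>> arm_command([
  [0,0,0,0,0,0,0],
  [0,0,0,0,0,0,0],
  [0,0,0,0,0,0,0],
  [0,0,0,0,0,0,0],
  [0,0,0,0,0,0,0],
  [0,0,0,0,0,0,0],
  [0,0,0,0,0,0,0],
  [0,0,0,0,0,0,0],
])

```text
t: 36.7
tool_pos: [0.4193, -0.1566, 0.0136]
ee_rot: [-2.024, 1.566, -0.295]
contact_force: [-2.5, 1.1, 15.4]
width: 0.147
```

>>> arm_command([
  [0,-2,0,0,0,0,0],
  [0,-5,0,0,0,0,0],
  [0,-9,0,0,0,0,0],
  [0,-10,0,0,3,0,0],
  [0,-10,0,0,6,0,0],
  [0,-10,0,0,6,0,0],
])

```text
t: 37.3
tool_pos: [0.4191, -0.1562, 0.1141]
ee_rot: [-1.799, 1.565, -0.175]
contact_force: [-0.3, -0.8, -3.0]
width: 0.147
```

```bash
python3 - <<'E'
from meas import *
from plant import bot
state(bot)
o=bot.get_obs(); R=rpy(o['ee_rot']); c=bot.camera_params('wrist');p,d=bot.snapshot('wrist'); cv2.imwrite('pics/w29.png',p); np.save('pics/w29.npy',d); pickle.dump(c,open('pics/w29.pkl','wb'))
P=cloud(c,d)
for v in range(100,350,8):
    print(v,((P[v,325]-o['tool_pos'])@R).round(4).tolist())
E
```

```text
t 37.3 tcp [ 0.4191 -0.1562  0.1141] R [[0.005, -0.999, -0.053], [-0.001, -0.053, 0.999], [-1.0, -0.005, -0.001]] w 0.147 F [-0.3 -0.8 -3. ] q [-0.26  0.23  0.54  2.24 -0.18  0.71  2.03]
100 [0.0053, 0.0783, 0.0002]
108 [0.005, 0.0747, 0.0002]
116 [0.0054, 0.0711, 0.0002]
124 [0.005, 0.0675, 0.0002]
132 [0.0057, 0.0637, 0.0002]
140 [0.0048, 0.0601, 0.0002]
148 [0.0051, 0.0563, 0.0002]
156 [0.0049, 0.0524, 0.0002]
164 [0.0047, 0.0486, 0.0002]
172 [0.0049, 0.0447, 0.0002]
180 [0.0045, 0.0407, 0.0002]
188 [0.0055, 0.0365, 0.0003]
196 [0.0044, 0.0326, 0.0003]
204 [-0.0061, 0.0315, 0.0002]
212 [-0.0072, 0.0279, 0.0002]
220 [-0.0059, 0.0235, 0.0002]
228 [-0.006, 0.0195, 0.0002]
236 [-0.006, 0.0154, 0.0002]
244 [-0.006, 0.0112, 0.0002]
252 [-0.0075, 0.0077, 0.0002]
260 [-0.0065, 0.003, 0.0003]
268 [-0.0067, -0.0013, 0.0003]
276 [-0.0066, -0.0058, 0.0003]
284 [-0.0067, -0.0102, 0.0003]
292 [-0.0066, -0.0149, 0.0003]
300 [-0.0069, -0.0194, 0.0003]
308 [-0.0057, -0.025, 0.0003]
316 [-0.0063, -0.0295, 0.0003]
324 [-0.0062, -0.0345, 0.0003]
332 [-0.0069, -0.0391, 0.0003]
340 [-0.0065, -0.0446, 0.0003]
348 [-0.0742, 0.0098, -0.0]
```

View pics/w29.png

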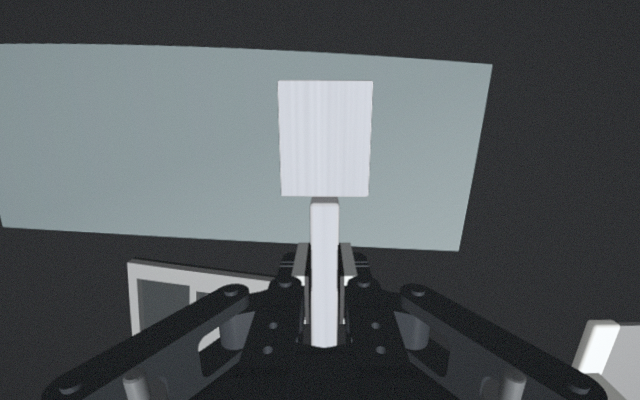

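```bash
python3 - <<'E'
from meas import *
from plant import bot
show(bot,[.5916,-.3098,.06],np.pi/2-.085)
E
```

```text
t 37.35 tcp [ 0.4188 -0.1563  0.1137] row [  5.47 -16.38 -16.27] [ 8.03 -0.06  0.26]
```

>>> arm_command([
  [0,0,-3,-3,1.5,0,0],
  [0,0,-6,-6,3,0,0],
  [0,0,-9,-9,4.5,0,0.2],
  [0,0,-12,-12,6,0,0.2],
  [0,0,-15,-15,8,0,0.2],
  [0,1,-16.4,-16.3,8,0,0.2],
  [0,3,-16.4,-16.3,8,0,0.2],
  [0,5.4,-16.4,-16.3,8,0,0.2],
  [0,5.4,-16.4,-16.3,8,0,0.2],
  [0,5.4,-16.4,-16.3,8,0,0.2],
  [0,5.4,-16.4,-16.3,8,0,0.2],
])

```text
t: 38.45
tool_pos: [0.5922, -0.3104, 0.0617]
ee_rot: [-2.126, 1.568, -0.639]
contact_force: [0.3, -0.2, -1.7]
width: 0.146
```

```bash
python3 - <<'E'
from meas import *
from plant import bot
state(bot)
o=bot.get_obs();R=rpy(o['ee_rot'])
c=bot.camera_params('wrist');p,d=bot.snapshot('wrist'); cv2.imwrite('pics/w30.png',p); pickle.dump((c,o),open('pics/w30.pkl','wb'))
show(bot,[.5916,-.3098,.0165],np.pi/2-.085)
x=cv2.resize(p[60:260,240:400],None,fx=3,fy=3,interpolation=cv2.INTER_CUBIC); cv2.imwrite('pics/w30c.png',x)
E
```

```text
t 38.45 tcp [ 0.5922 -0.3104  0.0617] R [[0.002, -0.996, 0.084], [-0.001, 0.084, 0.996], [-1.0, -0.002, -0.001]] w 0.146 F [ 0.3 -0.2 -1.7] q [ 0.04  0.65  0.49  1.77 -0.4   0.82  2.2 ]
t 38.5 tcp [ 0.5924 -0.3104  0.062 ] row [4.55 0.09 0.06] [ 0.05 -0.08  0.15]
```

View pics/w30.png

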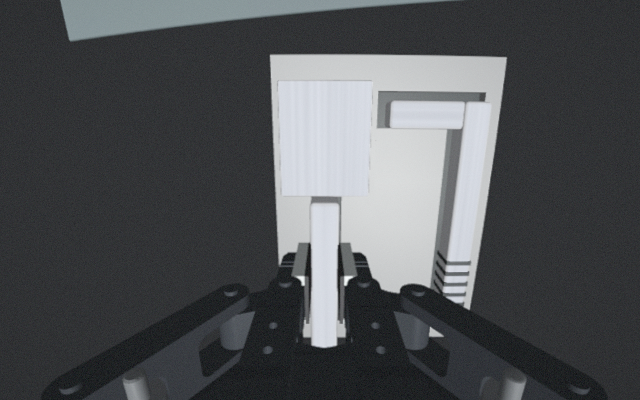

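View pics/w30c.png

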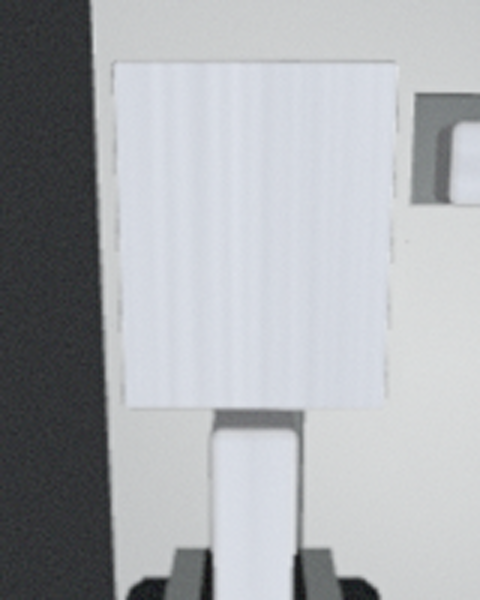

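```bash
python3 - <<'E'
from meas import *
c,o=pickle.load(open('pics/w30.pkl','rb')); R=rpy(o['ee_rot']); p=cv2.imread('pics/w30.png')
g=cv2.cvtColor(p,cv2.COLOR_BGR2GRAY)
print(g[199,300:350]); print(g[150,272:284],g[150,366:378]); print(g[74:86,300])
for q in [(310.5,199),(341,199)]: print(q,((onplane(c,[q],.012)[0]-o['tool_pos'])@R*1000).round(1))
E
```

```text
[204 205 206 205 206 206 206 205 208 208 194 155 114 116 117 118 112 112
 118 116 116 116 118 119 117 117 118 117 117 115 115 116 116 115 118 118
 117 117 129 131 120 166 205 214 213 215 215 214 214 216]
[ 57 115 176 204 205 204 203 204 208 216 217 216] [219 219 217 218 220 218 219 218 218 215 217 217]
[202 205 205 203 204 202 193 215 219 219 219 219]
(310.5, 199) [49.7 19.2 -9.1]
(341, 199) [49.7 19.2 10.9]
```

```bash
python3 - <<'E'
from meas import *
c,o=pickle.load(open('pics/w30.pkl','rb')); R=rpy(o['ee_rot']); p=cv2.imread('pics/w30.png')
for q,z in [((325,80),.012),((325,80),.0617-.0053),((325,92),.012),((430,92),.012),((382,56),.012)]: print(q,((onplane(c,[q],z)[0]-o['tool_pos'])@R*1000).round(1))
E
```

```text
(325, 80) [49.6 92.2  0.4]
(325, 80) [ 5.2 86.9  0.2]
(325, 92) [49.6 85.4  0.4]
(430, 92) [49.5 85.8 63.5]
(382, 56) [ 49.5 105.5  33.6]
```

The checks agree with the computed correction (about 0.9 mm in y and 0.7 mm in z). I apply it and lower.

>>> arm_command([
  [0,1.5,0.09,0.07,0,0,0.1],
  [0,3,0.09,0.07,0,0,0.1],
  [0,3.7,0.09,0.07,0,0,0.1],
  [0,4.1,0.09,0.07,0,0,0.1],
  [0,4.4,0.09,0.07,0,0,0.1],
  [0,4.55,0.09,0.07,0,0,0.1],
  [0,4.55,0.09,0.07,0,0,0.1],
])

```text
t: 39.2
tool_pos: [0.5917, -0.3097, 0.0165]
ee_rot: [-2.585, 1.569, -1.098]
contact_force: [-0.3, 1.0, -1.4]
width: 0.145
```

>>> arm_command([
  [0.35,0,0,0,0,0,0],
  [0.35,0,0,0,0,0,0],
  [0.35,0,0,0,0,0,0],
  [0.35,0,0,0,0,0,0],
  [0.35,-2,0,0,0,0,0],
  [0.35,-6,0,0,0,0,0],
  [0.35,-11,0,0,0,0,0],
  [0.35,-16,0,0,0,0,0],
  [0.35,-20,0,0,0,0,0],
  [0.35,-22,2,0,0,0,0],
  [0.35,-22,2,0,0,0,0],
])

```text
t: 40.3
tool_pos: [0.5708, -0.309, 0.24]
ee_rot: [-1.962, 1.565, -0.477]
contact_force: [-0.2, -1.0, -0.2]
width: 0.348
```

```bash
python3 - <<'E'
from meas import *
from plant import bot
state(bot)
c=bot.camera_params('wrist');p,d=bot.snapshot('wrist'); cv2.imwrite('pics/w31.png',p); P=cloud(c,d)
for v in range(100,290,10): print(v,P[v,325].round(4))
p,d=bot.snapshot('side'); cv2.imwrite('pics/s31.png',p)
E
```

```text
t 40.3 tcp [ 0.5708 -0.309   0.24  ] R [[0.005, -0.996, 0.086], [-0.003, 0.086, 0.996], [-1.0, -0.005, -0.002]] w 0.348 F [-0.2 -1.  -0.2] q [-0.05  0.42  0.61  1.69 -0.26  1.11  2.12]
100 [ 0.4806 -0.3007  0.0009]
110 [ 0.4923 -0.3017  0.0115]
120 [ 0.5037 -0.3027  0.0032]
130 [ 0.5153 -0.3037  0.0087]
140 [ 0.527  -0.3047  0.0089]
150 [ 0.539  -0.3057  0.0088]
160 [ 0.5512 -0.3067  0.0086]
170 [ 0.5613 -0.3076  0.0221]
180 [ 0.5737 -0.3087  0.0206]
190 [ 0.5859 -0.3097  0.0216]
200 [ 0.5986 -0.3108  0.0213]
210 [ 0.6116 -0.3119  0.0208]
220 [ 0.6247 -0.313   0.021 ]
230 [ 0.6375 -0.3141  0.0224]
240 [ 0.6513 -0.3152  0.0221]
250 [ 0.67   -0.3168  0.0115]
260 [ 0.6907 -0.3185 -0.0007]
270 [ 0.7006 -0.3194  0.0096]
280 [ 0.7013 -0.3195  0.0351]
```

View pics/w31.png

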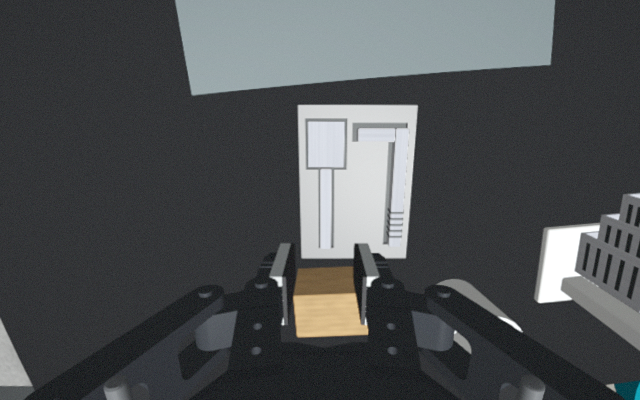

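View pics/s31.png

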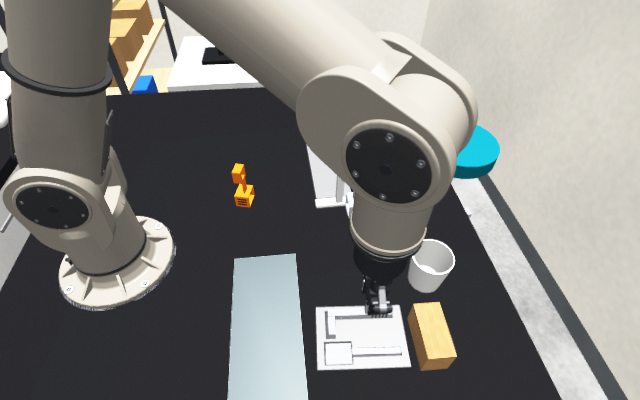

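Both tools lie in their cut-outs: spatula blade at z 0.009, handles about 10 mm proud. Next I back off and do a final check from the fixed cameras after a short wait, in case a tool gets knocked.

>>> arm_command([
  [0.35,-4,4,2,0,0,0],
  [0.35,-8,6,4,0,0,0],
  [0.35,-10,8,8,0,0,0],
  [0.35,-12,10,12,0,0,0],
  [0.35,-12,10,14,0,0,0],
  [0.35,-12,10,14,0,0,0],
  [0.35,-12,10,14,0,0,0],
  [0.35,-12,10,14,0,0,0],
  [0.35,-12,10,14,0,0,0],
  [0.35,-12,10,14,0,0,0],
  [0.35,-12,10,14,0,0,0],
  [0.35,-12,10,14,0,0,0],
])

```text
t: 41.6
tool_pos: [0.4835, -0.1597, 0.3562]
ee_rot: [-2.189, 1.569, -0.703]
contact_force: [-0.6, 0.3, 0.1]
width: 0.35
```

>>> arm_command([
  [0.35,0,0,0,0,0,0],
  [0.35,0,0,0,0,0,0],
  [0.35,0,0,0,0,0,0],
  [0.35,0,0,0,0,0,0],
  [0.35,0,0,0,0,0,0],
  [0.35,0,0,0,0,0,0],
  [0.35,0,0,0,0,0,0],
  [0.35,0,0,0,0,0,0],
  [0.35,0,0,0,0,0,0],
  [0.35,0,0,0,0,0,0],
  [0.35,0,0,0,0,0,0],
  [0.35,0,0,0,0,0,0],
])

```text
t: 42.8
tool_pos: [0.4835, -0.1597, 0.3562]
ee_rot: [-2.179, 1.569, -0.693]
contact_force: [0.2, -0.3, -0.4]
width: 0.352
```

```bash
python3 - <<'E'
from meas import *
from plant import bot
state(bot)
c=bot.camera_params('wrist');p,d=bot.snapshot('wrist'); cv2.imwrite('pics/w32.png',p); pickle.dump(c,open('pics/w32.pkl','wb')); np.save('pics/w32.npy',d)
p,d=bot.snapshot('side'); cv2.imwrite('pics/s32.png',p)
p,d=bot.snapshot('top'); cv2.imwrite('pics/t32.png',cv2.resize(p[100:300,200:500],None,fx=2.6,fy=2.6,interpolation=cv2.INTER_CUBIC))
P=cloud(bot.camera_params('top'),d)
E
```

```text
t 42.8 tcp [ 0.4835 -0.1597  0.3562] R [[0.002, -0.996, 0.085], [-0.001, 0.085, 0.996], [-1.0, -0.002, -0.001]] w 0.352 F [ 0.2 -0.3 -0.4] q [-0.36  0.04  0.58  1.83 -0.02  1.27  1.71]
```

View pics/w32.png

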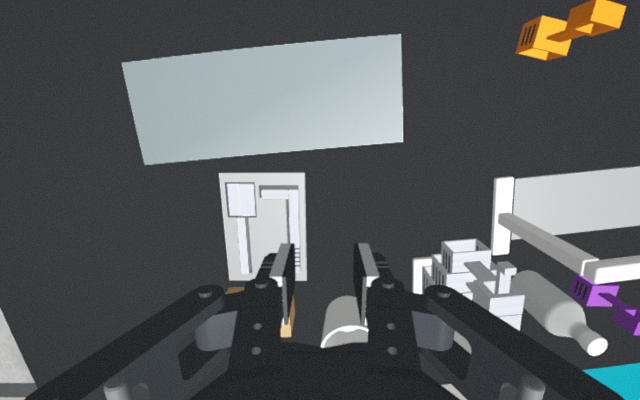

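View pics/t32.png

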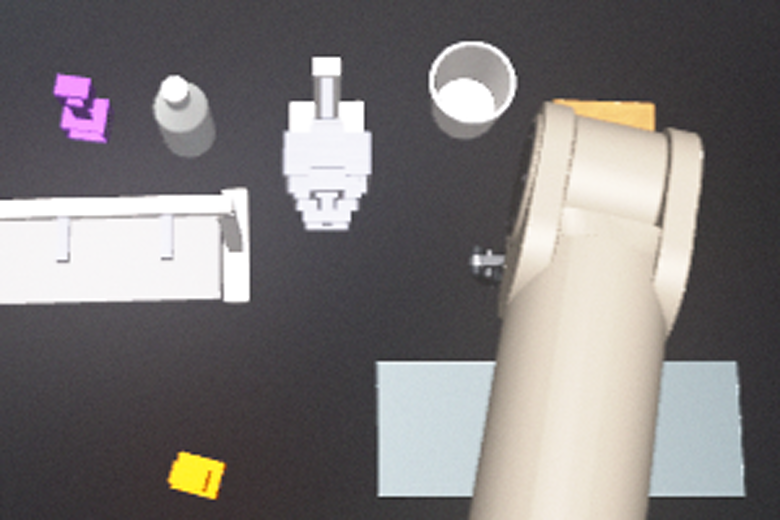

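View pics/s32.png

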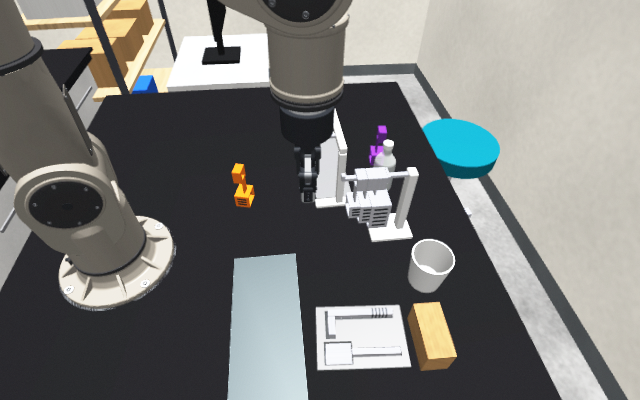

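The wrist view shows both tools in the tray (240,200 and 293,230) and the nested baskets (470,270). Bottle, tub and box are at their starting pixels in the side view. I hand in.

```bash
python3 - <<'E'
from plant import bot
print(bot.hand_in())
E
```

```text
the job is handed in; nothing more can be done
None
```

I hung all three baskets on the storage hook (large, then middle, then small) and laid the retractor and the spatula in their own cut-outs. I handed the job in at about 43 s of the 210 s; no verdict is reported.

- **Baskets:** after the last release, the wrist camera's depth showed the three sleeves touching in one run of about 74 mm up to the collar. Their tops were at z 0.215, which is hanging height. The last basket met about 15 N as it touched home, below the limits.
- **Tools:** the retractor top read 21 mm and the spatula handle 21–22 mm against 22 expected. The spatula blade read 9 mm against 10. Both lie within their cut-outs; the retractor's gap is uneven, but the 3 mm clearance keeps it well under 8 mm.
- **Surroundings:** the final side view shows the bottle, tub and glove box where they started, and nothing was seen to be knocked. The gripper was clear of everything at hand-in.
- **Limits:** the last joint came to 2.70 rad against its 2.73 limit at the retractor grasp.
- **Not checked:** I did not re-measure the baskets numerically after the tool moves, only looked at them in the final pictures.

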